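Put the filter plates away under the guard cover

ROBOT

A 7-joint arm with a two-finger parallel gripper is mounted at the origin on a cart in front of the work surface, level with it; the furniture and walls round the work are solid. World frame = base frame: x ahead of the robot, y to its left, z up, the work surface at z = 0. Lengths are in mm, angles in rad, forces in N, time in s.
With the tool pointing down it reaches from about 350 to 900 mm from the base axis. Payload 7.2 kg.
Tool frame: the origin (TCP) lies midway between the tips of the shut fingers; the grasp point (between the pads) lies pinch_z behind it (pinch_z is the distance from the TCP to the grasp point, in mm); z points along the fingers, x is the direction in which the jaws open and shut, and the axes are right-handed (so a half turn about z gives the same grasp; the last joint's range is limited). The gripper opens to 88 mm and grips with 3 to 60 N. Pads are 20 mm wide; open, the fingers measure 115 mm over their backs; the gripper's body (75 mm by 178 mm) begins 61 mm behind the grasp point.
Start: joints at [1.143, 0.411, -0.013, 1.596, 0.006, 1.134, -0.082], TCP at [220.043, -584.988, 196.853] pointing down, gripper open.
Joint ranges: [-2.95, 2.95], [-0.29, 1.99], [-1.47, 1.44], [0.14, 2.54], [-1.03, 4.17], [0.13, 1.85], [-2.86, 2.86]. Speed limits (rad/s): [2.39, 2.39, 3.01, 3.01, 3.14, 3.14, 3.14].

INTERFACE

Orientations are given as a unit quaternion [w, x, y, z].
In Python, from rig import * gives the robot as it stands.
- The arm moves only by the shell command python3 -m inch 'ROWS' [FORCE]. ROWS is JSON, a list of rows, each an object with "translation": the shift along the tool's x, y, z in mm, a list of three; "rot": the turn, a rotation vector about the tool's x, y, z in degrees, a list of three; "fingers": the closure, from -1 (fully open) to 1 (shut). A call has 1 to 8 rows; each row is the pose to reach, as a shift and turn from the pose commanded when the call began, along the tool's axes at that moment; what a row does not reach only later rows make up. A row lasts 1/12 s, in which the tool goes at most 41.7 mm and 7.16 degrees, less where a joint would pass 70% of its speed; a pose out of reach is approached as far as the arm can. A call with a gripper value outside its range is refused whole. The fingers move at their own pace and stop on an object; FORCE is the grip in N (left out, the last holds). Time passes only in rows, so rows that repeat a pose let the fingers close. It gives the time, the measured TCP pose, the force and the opening at its end, in the units of the state.
- state(): the state, without advancing time (a new reading comes with each control period).
- grab_frame(name): name is "side" or "top" or "wrist"; returns a dict with "frame" (400x640x3 uint8, red, green, blue), "camera_matrix" (3x3 intrinsics, pixels), "R" (3x3) and "t" (3): a world point X has camera coordinates R X + t. Camera axes: x right, y down, z forward; pixel columns grow to the right and rows downward; lengths in mm; the calibration is good to about 2 mm. A picture is of the moment at which its call begins. There is no depth.
- hand_in(): hands the job in, once; it reports no verdict.
The state is a dict: "time": time; "qpos": joint angles; "qvel": joint speeds; "joint_torque": joint torques, N m; "tool_pos": TCP position; "tcp_rot": TCP orientation; "wrist_force": force on the tool from outside, world axes, zero at the start; "wrist_torque": the same for the moment, N m; "finger_gap": finger opening in mm.
Only numpy, scipy, OpenCV 4.12 (cv2) and the standard library are available. Lean on these libraries where they do the work, as an engineer would, in place of code of your own. Each camera call takes 0.05 s, during which the arm holds its last target. There are 200 camera calls.

TASK

Put the washed filter plates away: slide the guard cover of the storage box fully open, then take every plate from the raked draining rest and stand it upright on edge in the box, each in a free slot of its own and fully down. The plate already stored stays in its slot; finally slide the guard cover fully shut, leave the things around the work where they are and let go of everything.

Things in the scene. Friction and masses are not known exactly. Their poses are not given: they have to be found in the camera images.
- rack_box: fixed white storage box, clear front and back. Origin: centre of the underside of its chamber; x points front to back (cover opens to +x), y along the row of slots, z up. Chamber 86 (x) by 246 mm (y) outside, inside 78 by 236; walls and tracks end 104 mm above the worktop; the tracks run on behind to x = +141 mm on posts. Five slots run across x, 40 mm apart in y
- slot_0 (a point): centre of the floor of the box slot at y = -80 mm, 6 mm above the worktop. A plate fully down in it stands with its lower edge on this floor, its centre 42.5 mm above this point, its x axis along the box's y
- slot_1 (a point): centre of the floor of the box slot at y = -40 mm, 6 mm above the worktop. A plate fully down in it stands with its lower edge on this floor, its centre 42.5 mm above this point, its x axis along the box's y
- slot_2 (a point): centre of the floor of the box slot at y = +0 mm, 6 mm above the worktop. A plate fully down in it stands with its lower edge on this floor, its centre 42.5 mm above this point, its x axis along the box's y
- slot_3 (a point): centre of the floor of the box slot at y = +40 mm, 6 mm above the worktop. A plate fully down in it stands with its lower edge on this floor, its centre 42.5 mm above this point, its x axis along the box's y
- slot_4 (a point): centre of the floor of the box slot at y = +80 mm, 6 mm above the worktop. A plate fully down in it stands with its lower edge on this floor, its centre 42.5 mm above this point, its x axis along the box's y
- slot_mouth (a point): middle of the box at the height of the rib tops, 34 mm above the worktop and 28 mm above the slot floors. Each slot is 12 mm wide (box y) for the 8 mm plates, between ribs 28 mm long in two rows at box x = -18 and +18 mm; the slot ends are open, to the windows at x = -39 and +39 mm
- guard_cover (a joint): clear cover with a metal frame, 86 x 246 mm, lying on the tracks over the chamber; its value is how far it has slid towards the box's +x: 0 shut, 0.09 m fully open (stop). It slides with about 1.5 N friction and stays where it is left; its top is 109 mm above the worktop
- cover_grip (a point): centre of the cover's black grip bar, which stands on the cover: 14 mm thick (box x), 60 mm long (box y), 27 mm tall; it rises 13 mm above and 13 mm below this point
- drain_rest: fixed steel draining rest with one long groove along its own y, 290 mm long, ended by cheeks 48 mm tall; origin on the worktop under the groove. Plates stand side by side in the groove, widths along it, leaning 25 degrees from upright, top edges towards the rest's -x (to the robot's right); a plate's centre is then 51 mm above the worktop
- groove (a point): middle of the groove floor. The groove is 11 mm wide; measured along a plate from its lower edge, the support under its lower face (rest -x) reaches up 40 mm and the lip over its upper face 20 mm, so a plate is drawn out along its own height by more than 20 mm before it is turned; its upper 45 mm are free on both faces
- plate_0: loose white ceramic filter plate, a flat slab with a grey disc in each face, 8 mm thick, 60 mm wide, 85 mm tall, about 90 g. Origin at its centre; own x across the 8 mm thickness, y along the 60 mm width, z along the 85 mm height. The same either way round and either way up. Starts leaning in the draining rest, if it is there at all (3 or 4 of the four are)
- plate_1: loose white ceramic filter plate, a flat slab with a grey disc in each face, 8 mm thick, 60 mm wide, 85 mm tall, about 90 g. Origin at its centre; own x across the 8 mm thickness, y along the 60 mm width, z along the 85 mm height. The same either way round and either way up. Starts leaning in the draining rest, if it is there at all (3 or 4 of the four are)
- plate_2: loose white ceramic filter plate, a flat slab with a grey disc in each face, 8 mm thick, 60 mm wide, 85 mm tall, about 90 g. Origin at its centre; own x across the 8 mm thickness, y along the 60 mm width, z along the 85 mm height. The same either way round and either way up. Starts leaning in the draining rest, if it is there at all (3 or 4 of the four are)
- plate_3: loose white ceramic filter plate, a flat slab with a grey disc in each face, 8 mm thick, 60 mm wide, 85 mm tall, about 90 g. Origin at its centre; own x across the 8 mm thickness, y along the 60 mm width, z along the 85 mm height. The same either way round and either way up. Starts leaning in the draining rest, if it is there at all (3 or 4 of the four are)
- stored_0: loose white ceramic filter plate, a flat slab with a grey disc in each face, 8 mm thick, 60 mm wide, 85 mm tall, about 90 g. Origin at its centre; own x across the 8 mm thickness, y along the 60 mm width, z along the 85 mm height. The same either way round and either way up. Already stored: stands in the box slot at y = -80 mm, if it is there at all (just one of the five is); it stays there
- stored_1: loose white ceramic filter plate, a flat slab with a grey disc in each face, 8 mm thick, 60 mm wide, 85 mm tall, about 90 g. Origin at its centre; own x across the 8 mm thickness, y along the 60 mm width, z along the 85 mm height. The same either way round and either way up. Already stored: stands in the box slot at y = -40 mm, if it is there at all (just one of the five is); it stays there
- stored_2: loose white ceramic filter plate, a flat slab with a grey disc in each face, 8 mm thick, 60 mm wide, 85 mm tall, about 90 g. Origin at its centre; own x across the 8 mm thickness, y along the 60 mm width, z along the 85 mm height. The same either way round and either way up. Already stored: stands in the box slot at y = +0 mm, if it is there at all (just one of the five is); it stays there
- stored_3: loose white ceramic filter plate, a flat slab with a grey disc in each face, 8 mm thick, 60 mm wide, 85 mm tall, about 90 g. Origin at its centre; own x across the 8 mm thickness, y along the 60 mm width, z along the 85 mm height. The same either way round and either way up. Already stored: stands in the box slot at y = +40 mm, if it is there at all (just one of the five is); it stays there
- stored_4: loose white ceramic filter plate, a flat slab with a grey disc in each face, 8 mm thick, 60 mm wide, 85 mm tall, about 90 g. Origin at its centre; own x across the 8 mm thickness, y along the 60 mm width, z along the 85 mm height. The same either way round and either way up. Already stored: stands in the box slot at y = +80 mm, if it is there at all (just one of the five is); it stays there
- beaker: 150 ml glass beaker, 68 x 72 x 82 mm, origin at the centre of its underside; to be left where it is
- timer: small digital timer lying flat, 62 x 66 x 16 mm, origin at the centre of its underside; to be left where it is
- tape_roll: roll of tape lying flat, 98 x 96 x 25 mm, origin at the centre of its underside; to be left where it is
There are look-alikes about, which are no part of the job. Leave any brown look-alike of the plate_2 alone. What is shaped like the plate_1 but yellow is not meant.

How it is judged:
By the outcome, as a careful person would: the job done as asked, in the order asked, and still so for the second after the job is handed in, with the robot touching nothing.
Of plate_0, plate_1, plate_2, plate_3 only 3 to 4 are there at a start; the rules pass over those that are not, and their reading is None.
Of stored_0, stored_1, stored_2, stored_3, stored_4 only 1 to 1 are there at a start; the rules pass over those that are not, and their reading is None.
At some moment in a run one of plate_0, plate_1, plate_2, plate_3 may be knocked a few centimetres aside while the robot is not near it.
It also fails if it takes over 210 s, if anything falls off the work surface, if the arm or the gripper's body presses on something with over 40 N, if the wrist force passes 120 N, or if a joint passes its speed limit or range.

## Working session

There is one attempt and no reset: what is moved stays moved. The work goes in short steps, Python scripts to look and compute and a shell command to move; the robot and the scene stay as the last step left them, time stands still between calls to the robot, and variables do not carry over. Pictures are saved under pics/ and viewed, about 12 in all and at most 16, crops included, and the job is handed in when it is done.

```bash
ls; mkdir -p pics
python3 - <<'E'
from rig import *
import cv2
print(state())
for n in ("side","top"):
    f=grab_frame(n); cv2.imwrite(f"pics/{n}0.png",f["frame"][:,:,::-1]); print(n,f["camera_matrix"],f["R"],f["t"])
E
```

```text
pics
{'time': 0.0, 'qpos': array([ 1.14280515,  0.41190599, -0.01268932,  1.59699252,  0.00561556,
        1.1342867 , -0.08218956]), 'qvel': array([-0.00012386,  0.00116004, -0.00043672, -0.00100641,  0.0010163 ,
       -0.00078355, -0.00122326]), 'joint_torque': array([ 5.05333701e-04, -5.87949085e+01,  6.41498286e-01, -2.91072446e+01,
       -5.40076930e-02,  1.83167215e-02,  1.32782552e-04]), 'tool_pos': array([ 219.80928905, -584.52019888,  196.02652281]), 'tcp_rot': array([-3.86811598e-04,  8.22221758e-01, -5.69166736e-01, -6.75594358e-04]), 'wrist_force': array([-0.31283947,  0.45235068, -0.14295795]), 'wrist_torque': array([ 0.00181183, -0.07970467,  0.02006506]), 'finger_gap': 87.92350357192993}
side [[493.95315258   0.         319.87769154]
 [  0.         493.95315258 198.63972496]
 [  0.           0.           1.        ]] [[-0.52184504 -0.85291717  0.01449315]
 [-0.40775542  0.23448394 -0.88246971]
 [ 0.74927516 -0.4664221  -0.47014588]] [ 315.19026598  312.38509949 1298.73118894]
top [[515.2713318    0.         321.14190054]
 [  0.         515.2713318  198.94820745]
 [  0.           0.           1.        ]] [[-0.01114161 -0.99986358 -0.0121934 ]
 [-0.99226426  0.0125631  -0.12350628]
 [ 0.12364262  0.01072302 -0.99226887]] [  39.91649268  526.45847521 1481.00822283]
```

View pics/top0.png

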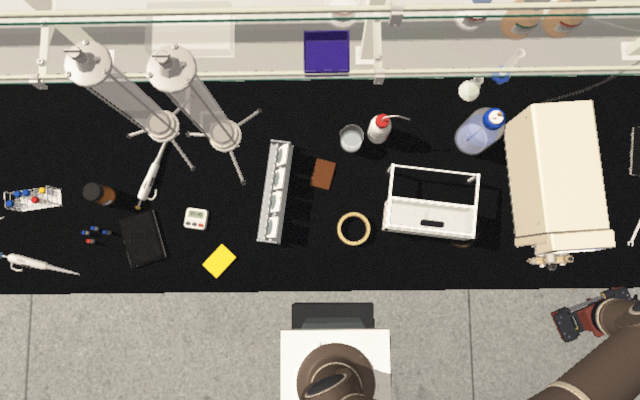

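View pics/side0.png

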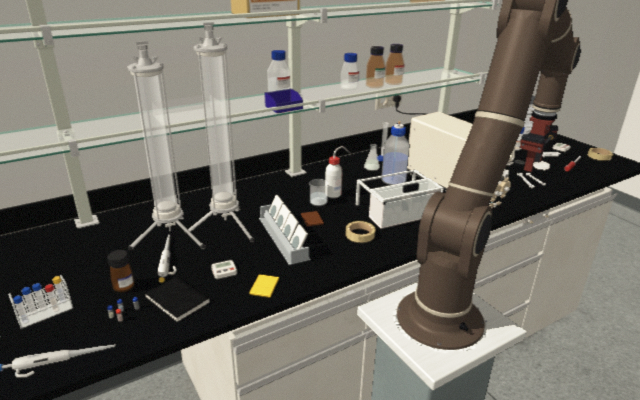

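The top view shows the rest around (275,190) and the box around (433,200) with its grip bar at (432,223). The brown decoy is at (323,173) and the yellow one at (219,261). I'll enlarge these areas.

Run:
```python
import cv2,numpy as np
t=cv2.imread("pics/top0.png");s=cv2.imread("pics/side0.png")
r=lambda im,x,y,w,h,k:cv2.resize(im[y:y+h,x:x+w],None,fx=k,fy=k,interpolation=cv2.INTER_CUBIC)
a=np.hstack([r(t,250,135,50,110,5)[:550],r(t,375,155,110,90,5)[:450].copy() if 0 else cv2.copyMakeBorder(r(t,375,155,110,90,5),0,100,0,0,0)])
cv2.imwrite("pics/c0.png",a);print(a.shape)
b=np.hstack([r(s,255,190,75,75,5),r(s,350,165,85,75,5)])
cv2.imwrite("pics/c1.png",b);print(b.shape)
```

```text
(550, 800, 3)
(375, 800, 3)
```

View pics/c0.png

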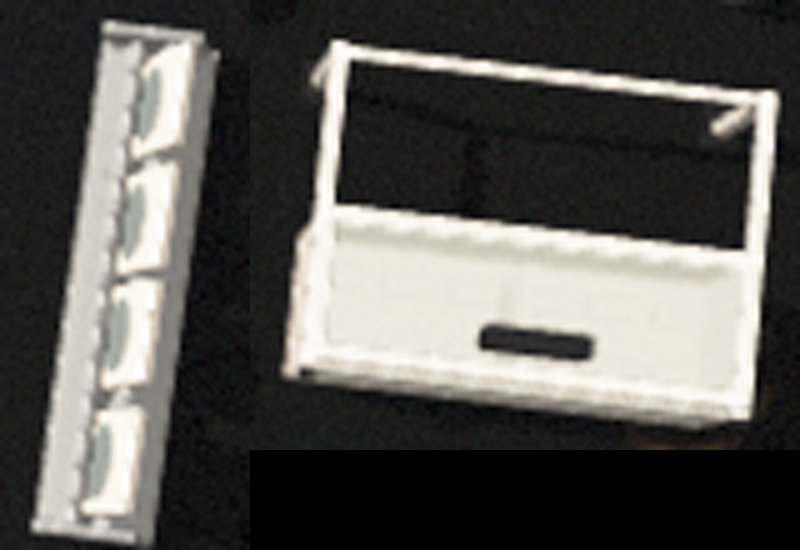

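View pics/c1.png

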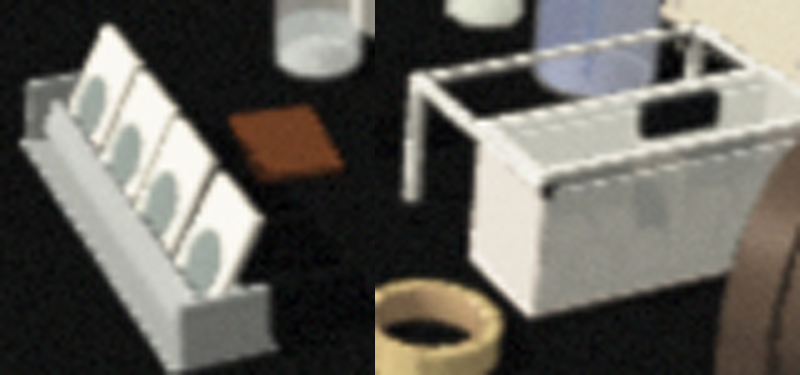

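```bash
cat > h.py <<'E'
from rig import *
import numpy as np, cv2
from scipy.spatial.transform import Rotation as Ro
def cast(c,px,z):
    K,R,t=np.array(c["camera_matrix"]),np.array(c["R"]),np.array(c["t"])
    d=R.T@np.linalg.solve(K,[px[0],px[1],1]); o=-R.T@t
    return o+d*(z-o[2])/d[2]
def proj(c,X):
    p=np.array(c["camera_matrix"])@(np.array(c["R"])@X+c["t"]); return p[:2]/p[2]
def rot(q): return Ro.from_quat(q,scalar_first=True)
def go(p,R,s=None):
    "shift+turn (tool axes) from the present pose to pose (p,R matrix)"
    s=s or state(); R0=rot(s["tcp_rot"]).as_matrix()
    print("T",np.round(R0.T@(np.array(p)-s["tool_pos"]),1),"rot",np.round(Ro.from_matrix(R0.T@R).as_rotvec(degrees=True),1))
E
python3 - <<'E'
from h import *
np.set_printoptions(suppress=True,precision=1)
f=grab_frame("top")
R=lambda u,v:(250+u/5,135+v/5); B=lambda u,v:(375+(u-250)/5,155+v/5)
for n,p,z in [("BL",B(333,40),104),("BR",B(778,92),104),("FR",B(750,418),104),("grip",B(537,342),136),("gl",B(478,338),136),("gr",B(594,347),136),
 ("cover back l",B(335,208),109),("cover back r",B(747,250),109),
 ("cheekT l",R(102,20),48),("cheekT r",R(204,32),48),("cheekB l",R(32,528),48),("cheekB r",R(152,543),48)]:
    print(n,cast(f,p,z))
# plates' top edges: lean 25: top edge centre at z = 51+42.5*cos25
for n,p in [("p0",R(193,42)),("p0b",R(180,150)),("p1",R(173,162)),("p1b",R(165,268)),("p2",R(158,282)),("p2b",R(150,386)),("p3",R(144,406)),("p3b",R(132,515))]:
    print(n,cast(f,p,51+42.5*np.cos(np.radians(25))))
print(np.linalg.norm(0))
E
```

```text
BL [ 617.6 -166.9  104. ]
BR [ 584.6 -415.3  104. ]
FR [ 402.3 -390.9  104. ]
grip [ 443.4 -268.6  136. ]
gl [ 445.9 -236.7  136. ]
gr [ 440.3 -299.3  136. ]
cover back l [ 521.5 -164.7  109. ]
cover back r [ 495.1 -392.3  109. ]
cheekT l [705.4 181.4  48. ]
cheekT r [697.3 121.1  48. ]
cheekB l [406.3 221.5  48. ]
cheekB r [396.9 152.3  48. ]
p0 [681.6 124.6  89.5]
p0b [618.7 132.2  89.5]
p1 [611.8 136.2  89.5]
p1b [550.8 140.9  89.5]
p2 [542.8 144.9  89.5]
p2b [483.6 149.5  89.5]
p3 [472.4 152.9  89.5]
p3b [411.1 159.7  89.5]
0.0
```

Run:
```python
import rig
print([n for n in dir(rig) if n[0]!='_'], getattr(rig,'pinch_z',None))
from h import *
np.set_printoptions(suppress=True,precision=3)
s=state(); print(rot(s["tcp_rot"]).as_matrix())
a=np.radians(-7.5); bx=np.array([np.cos(a),np.sin(a),0]); by=np.array([-np.sin(a),np.cos(a),0])
for sg in (1,-1):
    x=sg*by; z=np.array([0,0,-1.]); R=np.c_[x,np.cross(z,x),z]
    go(np.array([461,-272,0])-18*bx+[0,0,200],R)
f=grab_frame("wrist"); cv2.imwrite("pics/w0.png",f["frame"][:,:,::-1]); K=f["R"]; print(K, rot(s["tcp_rot"]).as_matrix().T@(-K.T@f["t"]-s["tool_pos"]))
```

```text
['MotionError', 'grab_frame', 'hand_in', 'pinch_z', 'state'] 18.700000000000003
[[ 0.352 -0.936 -0.001]
 [-0.936 -0.352  0.001]
 [-0.001  0.    -1.   ]]
T [-216.2 -319.9   -3.5] rot [  -0.1    0.  -151.9]
T [-216.2 -319.9   -3.5] rot [ 0.   0.1 28.1]
[[ 0.351 -0.936 -0.001]
 [-0.902 -0.339  0.267]
 [-0.25  -0.093 -0.964]] [   0.263  -74.606 -188.273]
```

```bash
python3 -m inch '[{"translation":[-160,-240,-35],"rot":[0,0,28],"fingers":-1},{"translation":[-160,-240,-35],"rot":[0,0,28],"fingers":-1},{"translation":[-160,-240,-35],"rot":[0,0,28],"fingers":-1},{"translation":[-160,-240,-35],"rot":[0,0,28],"fingers":-1},{"translation":[-160,-240,-35],"rot":[0,0,28],"fingers":-1},{"translation":[-160,-240,-35],"rot":[0,0,28],"fingers":-1},{"translation":[-160,-240,-35],"rot":[0,0,28],"fingers":-1},{"translation":[-160,-240,-35],"rot":[0,0,28],"fingers":-1}]' 20
cat >> h.py <<'E'
YAW=-7.5; BO=np.array([461,-272,0.])
def frame(yaw=YAW,tilt=0):
    "tool axes: x = -box y, z down; tilt leans the tool's back towards -y (deg)"
    a=np.radians(yaw); bx=np.array([np.cos(a),np.sin(a),0]); by=np.array([-np.sin(a),np.cos(a),0])
    t=np.radians(tilt); z=np.array([0,0,-1.])*np.cos(t)+by*np.sin(t)
    y=bx; x=np.cross(y,z); return np.c_[x,y,z]
E
python3 - <<'E'
from h import *
print(frame()); R=frame(); go(BO-18*R[:,1]+[0,0,200],R); print(state()["qpos"])
E
```

```text
time: 0.87
tool_pos: [393.9, -343.6, 232.9]
tcp_rot: [0.002, -0.664, 0.748, -0.0]
wrist_force: [0.7, -0.4, 0.7]
finger_gap: 87.6
[[ 0.13052619  0.99144486  0.        ]
 [ 0.99144486 -0.13052619  0.        ]
 [ 0.          0.         -1.        ]]
T [-79.2 -40.   33.2] rot [  -0.2   -0.3 -179.3]
[ 0.68748975  0.20803856 -0.07096351  1.79179499  0.01220398  1.14072938
 -1.07674602]
```

```bash
sed -i 's/    y=bx; x=/    y=-bx; x=/' h.py
python3 - <<'E'
from h import *
R=frame(); go(BO+18*R[:,1]+[0,0,200],R)
E
python3 -m inch '[{"translation":[-79,-40,33],"rot":[0,0,0.7],"fingers":-1},{"translation":[-79,-40,33],"rot":[0,0,0.7],"fingers":-1},{"translation":[-79,-40,33],"rot":[0,0,0.7],"fingers":-1},{"translation":[-79,-40,33],"rot":[0,0,0.7],"fingers":-1}]'
python3 - <<'E'
from h import *
print(state()["tool_pos"])
f=grab_frame("wrist"); cv2.imwrite("pics/w1.png",f["frame"][:,:,::-1])
E
```

```text
T [-79.2 -40.   33.2] rot [-0.2  0.1  0.7]
time: 1.2
tool_pos: [439.5, -273.7, 197.5]
tcp_rot: [0.0, -0.658, 0.753, 0.001]
wrist_force: [-0.2, -0.5, 0.7]
finger_gap: 87.8
[ 439.47752791 -273.71450258  197.54613352]
```

View pics/w1.png

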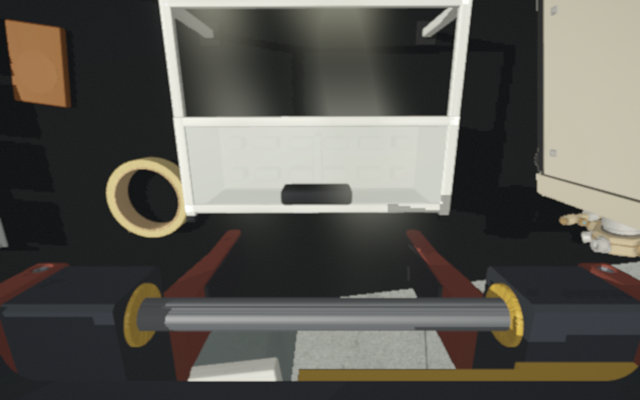

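The wrist view is square to the box. The bar is at (316,192), the tracks' rear ends at (161,3) and (470,3), and the front corners at (187,212) and (449,212). I'll cast these.

Run:
```python
from h import *
np.set_printoptions(suppress=True,precision=1)
f=grab_frame("wrist"); im=f["frame"]
m=(im[170:215,260:380].max(2)<60).astype(np.uint8); n,l,st,c=cv2.connectedComponentsWithStats(m)
print([(x[0]+260,x[1]+170,x[2],x[3],x[4]) for x in st[1:] if x[4]>100])
for p,z in [((161,1),104),((470,1),104),((187,212),104),((449,212),104),((281,186),136),((352,186),136)]:
    X=cast(f,p,z); R=frame(); print(p,X,"box",-R[:,1]@(X-BO),-R[:,0]@(X-BO))
```

```text
[(np.int32(280), np.int32(184), np.int32(46), np.int32(19), np.int32(650)), (np.int32(260), np.int32(213), np.int32(76), np.int32(2), np.int32(152))]
(161, 1) [ 616.7 -169.6  104. ] box 140.97522500017453 121.80388943334535
(470, 1) [ 582.4 -414.5  104. ] box 138.95815181147822 -125.42058169304548
(187, 212) [ 441.2 -145.2  104. ] box -36.14123913720163 123.16758927622548
(449, 212) [ 406.7 -392.4  104. ] box -38.088702113422656 -126.41474855898885
(281, 186) [ 460.5 -243.7  136. ] box -4.165226605023581 27.960372423167822
(352, 186) [ 452.4 -301.8  136. ] box -4.62543428649739 -30.635571723899847
```

```bash
sed -i 's/YAW=-7.5; BO=.*/YAW=-7.8; BO=np.array([460.8,-273.5,0.])/' h.py
python3 - <<'E'
from h import *
R=frame(); go(BO+17.5*R[:,1]+[0,0,114],R)
E
```

```text
T [-7.7 -4.7 84.7] rot [ 0.  -0.  -0.2]
```

```bash
python3 -m inch '[{"translation":[-8,-5,0],"rot":[0,0,-0.2],"fingers":-1},{"translation":[-8,-5,40],"rot":[0,0,-0.2],"fingers":-1},{"translation":[-8,-5,60],"rot":[0,0,-0.2],"fingers":-1},{"translation":[-8,-5,60],"rot":[0,0,-0.2],"fingers":-1},{"translation":[-8,-5,60],"rot":[0,0,-0.2],"fingers":-1}]'
python3 - <<'E'
from h import *
R=frame(); go(BO+17.5*R[:,1]+[0,0,114],R)
E
```

```text
time: 1.72
tool_pos: [443.6, -271.0, 138.8]
tcp_rot: [-0.0, -0.656, 0.755, 0.001]
wrist_force: [-0.4, -0.6, 0.6]
finger_gap: 87.7
T [ 0.1  0.  24.8] rot [ 0.1  0.  -0.2]
```

```bash
python3 -m inch '[{"translation":[0,0,15],"rot":[0,0,0],"fingers":-1},{"translation":[0,0,24],"rot":[0,0,0],"fingers":-1},{"translation":[0,0,24],"rot":[0,0,0],"fingers":1},{"translation":[0,0,24],"rot":[0,0,0],"fingers":1},{"translation":[0,0,24],"rot":[0,0,0],"fingers":1},{"translation":[0,0,24],"rot":[0,0,0],"fingers":1},{"translation":[0,0,24],"rot":[0,0,0],"fingers":1},{"translation":[0,0,24],"rot":[0,0,0],"fingers":1}]' 20
```

```text
time: 2.38
tool_pos: [444.5, -270.5, 115.3]
tcp_rot: [0.0, -0.657, 0.754, -0.0]
wrist_force: [-0.5, 0.4, -0.1]
finger_gap: 51.5
```

```bash
python3 -m inch '[{"translation":[0,0,0],"rot":[0,0,0],"fingers":1},{"translation":[0,0,0],"rot":[0,0,0],"fingers":1}]'
python3 - <<'E'
from h import *
f=grab_frame("side"); cv2.imwrite("pics/s1.png",cv2.resize(f["frame"][140:260,330:480,::-1],None,fx=5,fy=5))
E
```

```text
time: 2.55
tool_pos: [444.3, -270.3, 115.0]
tcp_rot: [0.0, -0.657, 0.754, -0.0]
wrist_force: [0.3, -0.2, -0.1]
finger_gap: 38.0
```

View pics/s1.png

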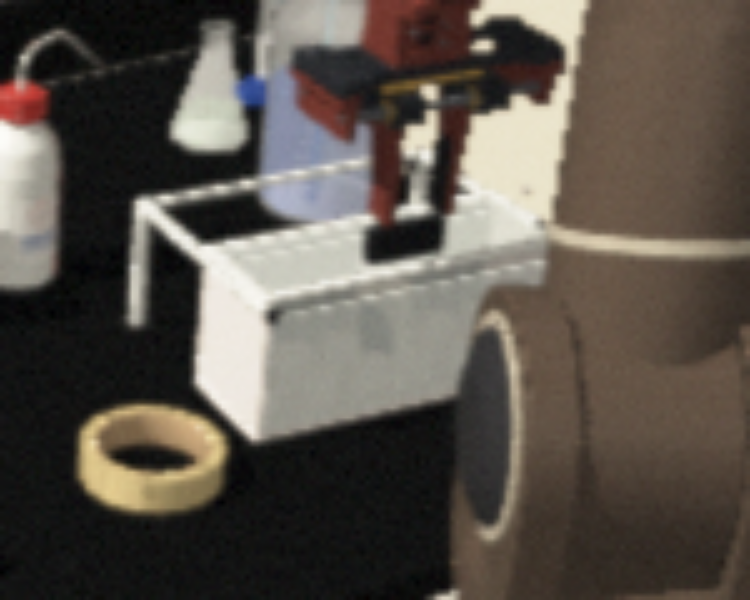

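The fingers closed to 38 mm without touching anything, so they missed the bar. I'll check the projections against where the TCP should be.

Run:
```python
from h import *
np.set_printoptions(suppress=True,precision=1)
f=grab_frame("side"); s=state()
print("tcp px in crop", (proj(f,s["tool_pos"])-[330,140])*5)
R=frame()
for c,n in [((-43,123,104),"front left corner (268,305)"),((141,123,104),"rear left (137,205)"),((-17.5,30,136),"bar topL"),((-17.5,-30,136),"bar topR"),((-17.5,30,109),"bar botL (370,260)")]:
    X=BO-R[:,1]*c[0]-R[:,0]*c[1]+[0,0,c[2]]; print(n,(proj(f,X)-[330,140])*5)
# bar intersect: bottom corners from side at z=109
for p in [(368,260),(440,248)]:
    X=cast(f,(330+p[0]/5,140+p[1]/5),109); print("bot",X,-R[:,1]@(X-BO),-R[:,0]@(X-BO))
for p in [(368,233),(440,220)]:
    X=cast(f,(330+p[0]/5,140+p[1]/5),136); print("top",X,-R[:,1]@(X-BO),-R[:,0]@(X-BO))
for n in("top","wrist"):
    g=grab_frame(n); 
    cv2.imwrite(f"pics/{n}2.png",g["frame"][:,:,::-1])
```

```text
tcp px in crop [406.8 244.6]
front left corner (268,305) [271.1 306.9]
rear left (137,205) [142.7 195.2]
bar topL [374.3 224.6]
bar topR [448.6 210.1]
bar botL (370,260) [370.6 259.8]
bot [ 448.2 -239.7  109. ] -17.029141890409562 31.76440390730376
bot [ 437.4 -295.1  109. ] -20.279478809998555 -24.60919606576723
top [ 439.8 -229.3  136. ] -26.80700559437871 40.89158795815859
top [ 430.6 -285.3  136. ] -28.337802195567996 -15.801312958855988
```

Run:
```python
import cv2,numpy as np
t=cv2.imread("pics/top2.png")[155:245,375:485];w=cv2.imread("pics/wrist2.png")[120:340,150:500]
a=cv2.resize(t,None,fx=3.5,fy=3.5,interpolation=cv2.INTER_CUBIC);a=cv2.copyMakeBorder(a,0,220*1-0,0,0,0)[:440] if 0 else a
b=w; H=max(a.shape[0],b.shape[0]); pad=lambda i:cv2.copyMakeBorder(i,0,H-i.shape[0],0,0,0)
cv2.imwrite("pics/c2.png",np.hstack([pad(a),pad(b)]))
```

```text
(no output)
```

View pics/c2.png

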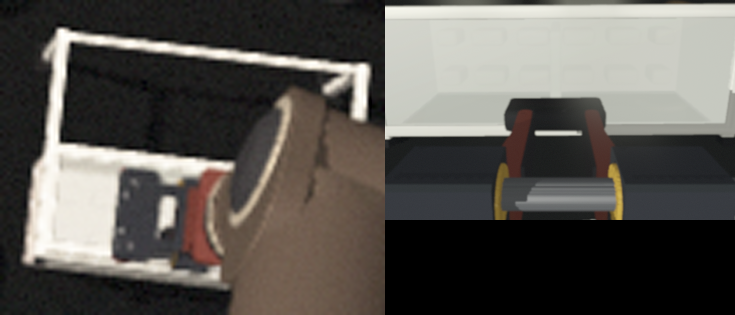

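Run:
```python
from h import *
np.set_printoptions(suppress=True,precision=1)
f=grab_frame("wrist"); s=state(); R=frame()
print("tcp px", proj(f,s["tool_pos"]), "tips seen about (350+..,232)", s["finger_gap"])
bl=cast(f,(150+118,218),109); print("cam",-np.array(f["R"]).T@f["t"])
for p in [(270,219),(369,219),(312,251),(348,251)]:
  for z in (109,136):
    X=cast(f,p,z); print(p,z,"box",-R[:,1]@(X-BO),-R[:,0]@(X-BO))
```

```text
tcp px [324.  233.7] tips seen about (350+..,232) 17.97072135492459
cam [ 518.1 -280.   303.1]
(270, 219) 109 box -8.70500069922096 36.46178381671514
(270, 219) 136 box 0.5313266059569681 31.578119410115985
(369, 219) 109 box -8.874223986243916 -28.732477121544758
(369, 219) 136 box 0.3856429427073409 -24.547363810484413
(312, 251) 109 box -31.67401150094529 9.08005285524413
(312, 251) 136 box -19.24260459278478 8.005294754822675
(348, 251) 109 box -31.737395493885316 -15.33382945196283
(348, 251) 136 box -19.29717162339467 -13.012520648905834
```

Run:
```python
from h import *
np.set_printoptions(suppress=True,precision=1)
from scipy.optimize import least_squares
c={n:grab_frame(n) for n in("top","side","wrist")}
def tri(obs):
    r=least_squares(lambda X:np.concatenate([proj(c[n],X)-p for n,p in obs]),[445,-270,120]); X=r.x; R=frame()
    print(X,r.fun,"box",-R[:,1]@(X-BO),-R[:,0]@(X-BO))
tri([("top",(432.4,223.4)),("side",(411,187.6))])
tri([("top",(432.4,223.4)),("side",(330+404/5,140+240/5))])
# corner triangulations front/rear rail left
tri([("top",(375+(333-250)/5,155+40/5)),("side",(350+(412-375)/5,165+75/5))])
im=c["side"]["frame"]; cv2.imwrite("pics/s3.png",cv2.resize(im[150:215,370:450,::-1],None,fx=8,fy=8))
print(state()["finger_gap"])
```

```text
[ 445.3 -271.2  119.3] [-0.3 -0.2  0.5 -0. ] box -15.664838602955777 0.1989470500146795
[ 445.6 -271.3  117.6] [-0.4 -0.3  0.6 -0. ] box -15.346036417275922 0.09616332123483406
[ 618.4 -167.2  100.5] [-0.1 -0.   0.1  0. ] box 141.7344546582482 126.74622474078967
5.9274886449042725
```

View pics/s3.png

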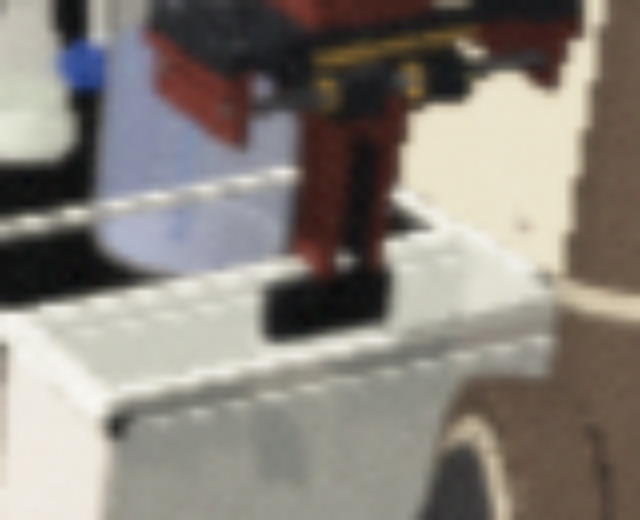

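```bash
python3 -m inch '[{"translation":[0,5,0],"rot":[0,0,0],"fingers":1},{"translation":[0,5,0],"rot":[0,0,0],"fingers":1}]'; python3 -m inch '[{"translation":[0,5,0],"rot":[0,0,0],"fingers":1},{"translation":[0,5,0],"rot":[0,0,0],"fingers":1}]'
python3 - <<'E'
from h import *
f=grab_frame("wrist"); cv2.imwrite("pics/w3.png",cv2.resize(f["frame"][170:300,220:420,::-1],None,fx=4,fy=4))
E
```

```text
time: 3.12
tool_pos: [438.3, -269.5, 114.7]
tcp_rot: [-0.0, -0.657, 0.754, 0.0]
wrist_force: [-0.0, -0.1, 0.6]
finger_gap: 0.5
time: 3.28
tool_pos: [433.3, -268.9, 114.8]
tcp_rot: [-0.0, -0.657, 0.754, 0.0]
wrist_force: [-0.8, 0.5, 0.6]
finger_gap: 1.0
```

View pics/w3.png

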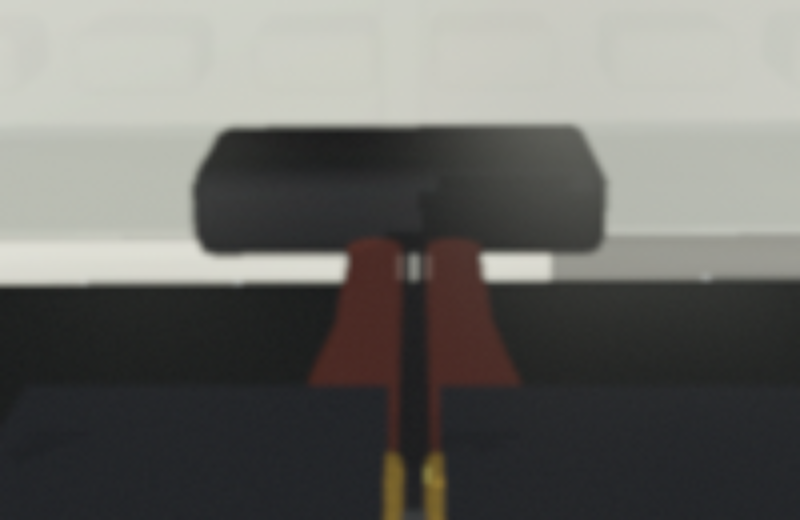

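```bash
python3 -m inch '[{"translation":[0,-12,-40],"rot":[0,0,0],"fingers":1},{"translation":[0,-12,-50],"rot":[0,0,0],"fingers":1},{"translation":[0,-12,-50],"rot":[0,0,0],"fingers":1},{"translation":[0,-12,-50],"rot":[0,0,0],"fingers":1}]'
python3 - <<'E'
from h import *
s=state(); z=rot(s["tcp_rot"]).as_matrix()[:,2]; out=[]
for n,(x,y,w,h) in {"side":(370,130,80,80),"wrist":(260,180,100,80)}.items():
    f=grab_frame(n); k=4 if n=="wrist" else 5
    im=cv2.resize(f["frame"][y:y+h,x:x+w,::-1],None,fx=400/w if n=="side" else 4,fy=400/w if n=="side" else 4,interpolation=cv2.INTER_CUBIC); k=im.shape[1]/w
    for d,c in ((0,(0,255,0)),(18.7,(255,255,0))):
        p=(proj(f,s["tool_pos"]-d*z)-[x,y]+.5)*k; print(n,d,p); cv2.drawMarker(im,tuple(int(v) for v in p),c,0,14,1)
    out.append(cv2.copyMakeBorder(im,0,400-im.shape[0],0,0,0))
cv2.imwrite("pics/c3.png",np.hstack(out))
E
```

```text
time: 3.67
tool_pos: [446.6, -270.8, 165.3]
tcp_rot: [0.0, -0.657, 0.754, -0.001]
wrist_force: [-0.9, -0.3, -0.3]
finger_gap: 0.6
side 0 [215.16806547 229.53703275]
side 18.7 [218.01068301 204.58678002]
wrist 0 [259.23276523 214.43418754]
wrist 18.7 [259.65104828 261.66708696]
```

View pics/c3.png

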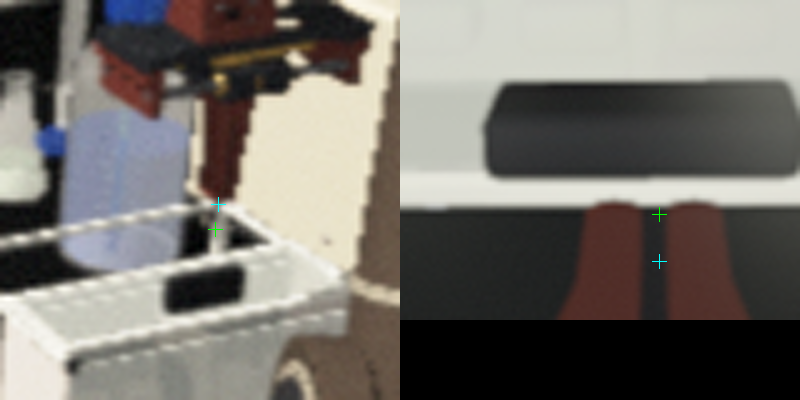

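```bash
python3 -m inch '[{"translation":[0,0,40],"rot":[0,0,0],"fingers":1},{"translation":[0,0,50],"rot":[0,0,0],"fingers":1},{"translation":[0,0,50],"rot":[0,0,0],"fingers":1}]'
for i in 1 2 3; do python3 -m inch '[{"translation":[0,0,2],"rot":[0,0,0],"fingers":1},{"translation":[0,0,2],"rot":[0,0,0],"fingers":1}]'; done
python3 - <<'E'
from h import *
np.set_printoptions(suppress=True,precision=1)
s=state(); f=grab_frame("wrist"); print(rot(s["tcp_rot"]).as_matrix().T@(-np.array(f["R"]).T@f["t"]-s["tool_pos"]))
E
```

```text
time: 4.02
tool_pos: [443.9, -269.5, 111.8]
tcp_rot: [-0.001, -0.657, 0.754, 0.003]
wrist_force: [-0.1, -0.9, 0.5]
finger_gap: 0.4
time: 4.18
tool_pos: [445.9, -270.4, 112.6]
tcp_rot: [-0.0, -0.657, 0.754, 0.001]
wrist_force: [0.0, -0.4, 0.7]
finger_gap: 0.3
time: 4.35
tool_pos: [446.3, -270.7, 111.1]
tcp_rot: [0.0, -0.657, 0.754, -0.0]
wrist_force: [0.1, -0.1, -0.2]
finger_gap: 0.4
time: 4.52
tool_pos: [447.3, -270.9, 110.1]
tcp_rot: [0.001, -0.657, 0.754, -0.001]
wrist_force: [0.7, 0.5, 5.4]
finger_gap: 0.5
[  -0.5  -74.5 -188.3]
```

```bash
python3 -m inch '[{"translation":[0,0,-15],"rot":[0,0,0],"fingers":1},{"translation":[0,-32,-15],"rot":[0,0,0],"fingers":1},{"translation":[0,-32,-15],"rot":[0,0,0],"fingers":1},{"translation":[0,-32,-5],"rot":[0,0,0],"fingers":1},{"translation":[0,-32,-5],"rot":[0,0,0],"fingers":1}]'
for i in 1 2 3 4; do python3 -m inch '[{"translation":[0,0,3],"rot":[0,0,0],"fingers":1},{"translation":[0,0,3],"rot":[0,0,0],"fingers":1}]' | egrep 'pos|force'; done
```

```text
time: 4.98
tool_pos: [476.6, -274.4, 111.9]
tcp_rot: [-0.001, -0.657, 0.754, 0.001]
wrist_force: [-0.3, 0.2, -0.2]
finger_gap: 0.3
tool_pos: [476.7, -274.8, 109.9]
wrist_force: [-0.1, -0.3, 0.1]
tool_pos: [477.4, -274.9, 107.4]
wrist_force: [-0.0, 0.5, -0.5]
tool_pos: [477.6, -274.9, 104.5]
wrist_force: [-0.6, -0.3, 0.1]
tool_pos: [477.7, -274.9, 101.4]
wrist_force: [-0.3, -0.0, -0.6]
```

```bash
python3 -m inch '[{"translation":[0,0,10],"rot":[0,0,0],"fingers":1},{"translation":[0,0,10],"rot":[0,0,0],"fingers":1}]' | egrep 'pos|force'
for i in 1 2 3 4 ; do python3 -m inch '[{"translation":[0,0,3],"rot":[0,0,0],"fingers":1},{"translation":[0,0,3],"rot":[0,0,0],"fingers":1}]' | egrep 'pos|force'; done
```

```text
tool_pos: [477.1, -274.6, 90.2]
wrist_force: [-0.1, 1.0, -0.4]
tool_pos: [477.5, -274.8, 88.1]
wrist_force: [-1.3, 0.9, 0.8]
tool_pos: [477.8, -274.9, 85.4]
wrist_force: [-0.0, -0.4, -0.6]
tool_pos: [478.5, -275.2, 83.2]
wrist_force: [1.1, -0.4, 0.7]
tool_pos: [481.6, -275.6, 83.0]
wrist_force: [0.8, 2.2, 19.0]
```

Contact came at reported z 110 on the bar top (136) and at 83 on the cover (109). The real fingertips are therefore about 25.5 mm behind the reported TCP, and I'll use that offset from here on.

```bash
cat >> h.py <<'E'
D=25.5  # real finger tips lie this far behind the reported TCP
def tip(p,R): go(np.array(p)+D*R[:,2],R)
def box(x,y,z): R=frame(); return BO-R[:,1]*x-R[:,0]*y+[0,0,z]
E
python3 -m inch '[{"translation":[0,0,-40],"rot":[0,0,0],"fingers":-1},{"translation":[0,0,-60],"rot":[0,0,0],"fingers":-1},{"translation":[0,33,-60],"rot":[0,0,0],"fingers":-1},{"translation":[0,33,-60],"rot":[0,0,0],"fingers":-1},{"translation":[0,33,-60],"rot":[0,0,0],"fingers":-1},{"translation":[0,33,-60],"rot":[0,0,0],"fingers":-1},{"translation":[0,33,-60],"rot":[0,0,0],"fingers":-1},{"translation":[0,33,-60],"rot":[0,0,0],"fingers":-1}]'
python3 -m inch '[{"translation":[0,0,0],"rot":[0,0,0],"fingers":-1},{"translation":[0,0,0],"rot":[0,0,0],"fingers":-1},{"translation":[0,0,0],"rot":[0,0,0],"fingers":-1},{"translation":[0,0,0],"rot":[0,0,0],"fingers":-1},{"translation":[0,0,0],"rot":[0,0,0],"fingers":-1}]'
python3 -c "
from h import *
tip(box(-16,0,113),frame())"
```

```text
time: 7.15
tool_pos: [445.8, -270.3, 139.4]
tcp_rot: [0.0, -0.657, 0.754, 0.0]
wrist_force: [1.3, -1.0, -1.0]
finger_gap: 50.4
time: 7.57
tool_pos: [445.3, -270.4, 139.8]
tcp_rot: [-0.0, -0.657, 0.754, 0.0]
wrist_force: [0.3, 0.3, -0.3]
finger_gap: 83.9
T [ 0.9  0.2 52.3] rot [ 0.   0.  -0.1]
```

```bash
python3 -m inch '[{"translation":[1,0,25],"rot":[0,0,0],"fingers":-1},{"translation":[1,0,51],"rot":[0,0,0],"fingers":-1},{"translation":[1,0,51],"rot":[0,0,0],"fingers":-1},{"translation":[1,0,51],"rot":[0,0,0],"fingers":1},{"translation":[1,0,51],"rot":[0,0,0],"fingers":1},{"translation":[1,0,51],"rot":[0,0,0],"fingers":1},{"translation":[1,0,51],"rot":[0,0,0],"fingers":1},{"translation":[1,0,51],"rot":[0,0,0],"fingers":1}]' 20
python3 -m inch '[{"translation":[0,0,0],"rot":[0,0,0],"fingers":1},{"translation":[0,0,0],"rot":[0,0,0],"fingers":1},{"translation":[0,0,0],"rot":[0,0,0],"fingers":1}]'
```

```text
time: 8.23
tool_pos: [446.5, -268.5, 90.1]
tcp_rot: [0.002, -0.657, 0.753, 0.001]
wrist_force: [1.1, 5.8, 4.1]
finger_gap: 59.7
time: 8.48
tool_pos: [446.5, -268.6, 90.1]
tcp_rot: [0.002, -0.658, 0.753, 0.0]
wrist_force: [-0.4, 8.9, 4.7]
finger_gap: 59.5
```

```bash
python3 -m inch '[{"translation":[-2,-20,0],"rot":[0,0,0],"fingers":1},{"translation":[-2,-45,0],"rot":[0,0,0],"fingers":1},{"translation":[-2,-70,0],"rot":[0,0,0],"fingers":1},{"translation":[-2,-84,0],"rot":[0,0,0],"fingers":1},{"translation":[-2,-90,0],"rot":[0,0,0],"fingers":1},{"translation":[-2,-93,0],"rot":[0,0,0],"fingers":1},{"translation":[-2,-93,0],"rot":[0,0,0],"fingers":1}]'
python3 - <<'E'
from h import *
R=frame();X=state()["tool_pos"];print("box",-R[:,1]@(X-BO),-R[:,0]@(X-BO))
E
```

```text
time: 9.07
tool_pos: [533.7, -280.1, 89.0]
tcp_rot: [-0.002, -0.657, 0.754, 0.004]
wrist_force: [-13.7, 6.6, 9.4]
finger_gap: 59.6
box 73.11560791179612 3.3868085790588545
```

```bash
python3 -m inch '[{"translation":[0,0,0],"rot":[0,0,0],"fingers":-1},{"translation":[0,0,0],"rot":[0,0,0],"fingers":-1},{"translation":[0,0,0],"rot":[0,0,0],"fingers":-1},{"translation":[0,0,-30],"rot":[0,0,0],"fingers":-1},{"translation":[0,30,-70],"rot":[0,0,0],"fingers":-1},{"translation":[0,70,-110],"rot":[0,0,0],"fingers":-1},{"translation":[0,90,-110],"rot":[0,0,0],"fingers":-1},{"translation":[0,90,-110],"rot":[0,0,0],"fingers":-1}]'
python3 -m inch '[{"translation":[0,0,0],"rot":[0,0,0],"fingers":-1},{"translation":[0,0,0],"rot":[0,0,0],"fingers":-1}]'
python3 - <<'E'
from h import *
f=grab_frame("wrist"); cv2.imwrite("pics/w4.png",f["frame"][:,:,::-1])
np.savez("w4.npz",R=f["R"],t=f["t"],camera_matrix=f["camera_matrix"])
E
```

```text
time: 9.73
tool_pos: [445.1, -271.3, 203.4]
tcp_rot: [0.0, -0.656, 0.755, -0.003]
wrist_force: [1.0, -0.2, -0.3]
finger_gap: 87.8
time: 9.9
tool_pos: [449.0, -270.1, 199.3]
tcp_rot: [0.0, -0.657, 0.754, -0.001]
wrist_force: [0.4, -0.7, -1.0]
finger_gap: 87.9
```

View pics/w4.png

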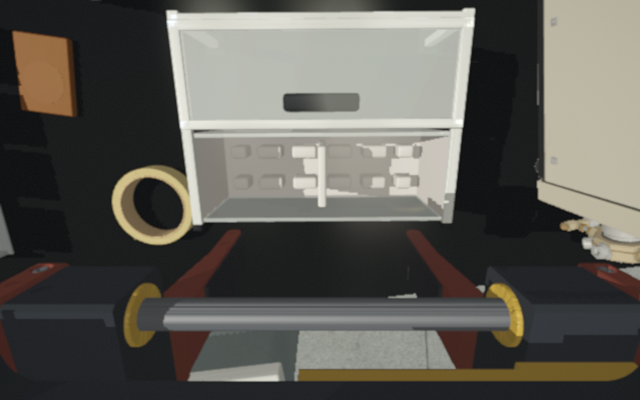

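Run:
```python
from h import *
np.set_printoptions(suppress=True,precision=1)
f=np.load("w4.npz"); im=cv2.imread("pics/w4.png"); R=frame()
b=lambda X:(-R[:,1]@(X-BO),-R[:,0]@(X-BO))
for r in(150,165,180,195,203): print(r,im[r,308:336].max(1))
for p,z in [((322,150),91),((322,203),91),((322,207),91),((197,220),104),((449,220),104),((170,13),104),((475,13),104)]: print(p,z,cast(f,p,z)[:2],b(cast(f,p,z)))
```

```text
150 [223 223 222 222 222 221 210 181 159 188 220 231 229 225 222 216 200 173
 153 150 152 157 161 162 162 162 163 163]
165 [222 221 222 222 221 221 221 221 221 220 226 231 228 224 221 216 202 173
 154 155 157 157 157 157 158 158 158 158]
180 [223 223 223 223 223 222 216 196 165 171 213 232 228 223 220 217 203 175
 151 145 148 154 157 158 158 158 159 158]
195 [196 196 196 196 196 196 196 196 195 201 220 231 227 222 220 217 204 181
 178 192 195 191 188 187 187 187 187 187]
203 [118 117 118 117 117 118 118 118 118 149 206 230 228 223 220 218 206 175
 138 121 119 120 120 120 120 120 120 121]
(322, 150) 91 [ 490.9 -274.4] (np.float64(29.94188442766573), np.float64(3.2127567501313776))
(322, 203) 91 [ 439.2 -267.1] (np.float64(-22.2590338951556), np.float64(3.4053887402475542))
(322, 207) 91 [ 435.1 -266.5] (np.float64(-26.398285338096276), np.float64(3.420663418714162))
(197, 220) 104 [ 442.7 -146.1] (np.float64(-35.225449284040295), np.float64(123.7636785268727))
(449, 220) 104 [ 409.  -386.4] (np.float64(-35.947415790029595), np.float64(-118.90633747903685))
(170, 13) 104 [ 618.7 -167.8] (np.float64(142.1167380644549), np.float64(126.14206437419323))
(475, 13) 104 [ 584.5 -413.1] (np.float64(141.46161897923287), np.float64(-121.48200255805236))
```

```bash
sed -i 's/BO=np.array.*/BO=np.array([461.2,-270.7,0.])/' h.py
python3 - <<'E'
from h import *
R=frame(-7.4,25); c=np.array([547,142,51.]); print(R)
tip(c-R[:,2]*160,R)
E
```

```text
[[-0.11672845 -0.99167116  0.05443137]
 [-0.8987593   0.1287956   0.41909834]
 [-0.42261826 -0.         -0.90630779]]
T [-364.5  -41.1   25.8] rot [ -0.1 -25.   -0.4]
```

```bash
python3 -m inch '[{"translation":[-40,-5,0],"rot":[0,0,0],"fingers":-1},{"translation":[-80,-9,0],"rot":[0,-5,0],"fingers":-1},{"translation":[-120,-14,0],"rot":[0,-10,0],"fingers":-1},{"translation":[-160,-18,0],"rot":[0,-15,0],"fingers":-1},{"translation":[-200,-22,0],"rot":[0,-20,0],"fingers":-1},{"translation":[-240,-27,0],"rot":[0,-25,0],"fingers":-1},{"translation":[-280,-31,0],"rot":[0,-25,-0.4],"fingers":-1},{"translation":[-280,-31,0],"rot":[0,-25,-0.4],"fingers":-1}]' 20
python3 - <<'E'
from h import *
R=frame(-7.4,25); c=np.array([547,142,51.]);tip(c-R[:,2]*160,R); print(state()["qpos"])
E
```

```text
time: 10.62
tool_pos: [518.0, 11.0, 197.9]
tcp_rot: [0.164, -0.646, 0.731, 0.146]
wrist_force: [0.8, 1.5, 1.1]
finger_gap: 87.7
T [-58.7 -12.4  55.4] rot [0.2 0.3 0.3]
[ 0.46181878  0.29201583 -0.31296705  1.87323319 -0.41023221  1.0468915
 -1.31634013]
```

```bash
python3 -m inch '[{"translation":[-35,-12,25],"rot":[0,0,0],"fingers":-1},{"translation":[-59,-12,45],"rot":[0,0,0.3],"fingers":-1},{"translation":[-59,-12,45],"rot":[0,0,0.3],"fingers":-1},{"translation":[-59,-12,45],"rot":[0,0,0.3],"fingers":-1}]'
python3 - <<'E'
from h import *
np.set_printoptions(suppress=True,precision=1)
s=state();f=grab_frame("wrist"); print(s["tool_pos"],rot(s["tcp_rot"]).as_matrix().T@(-np.array(f["R"]).T@f["t"]-s["tool_pos"]))
cv2.imwrite("pics/w5.png",f["frame"][:,:,::-1]); np.savez("w5.npz",R=f["R"],t=f["t"],camera_matrix=f["camera_matrix"])
E
```

```text
time: 10.95
tool_pos: [538.4, 76.4, 181.7]
tcp_rot: [0.162, -0.644, 0.734, 0.144]
wrist_force: [-0.6, 0.1, 0.2]
finger_gap: 87.9
[538.4  76.4 181.7] [  -0.7  -74.5 -188. ]
```

View pics/w5.png

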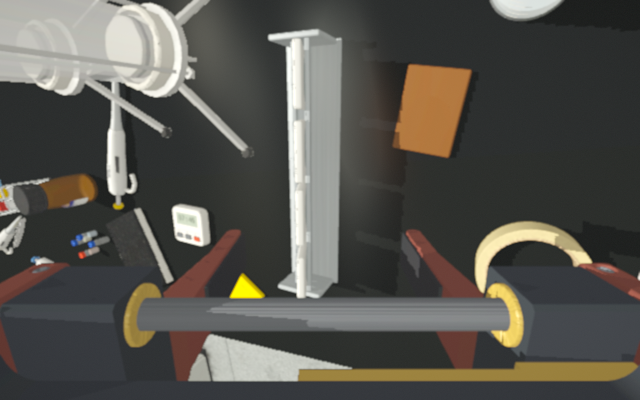

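The plates show edge-on at about column 300, from row 40 to 298. I'll find the gaps between them.

Run:
```python
from h import *
np.set_printoptions(suppress=True,precision=1,linewidth=150)
f=np.load("w5.npz"); im=cv2.imread("pics/w5.png").max(2).astype(int)
print(im[36:300,296:307].mean(1).astype(int).tolist())
for r in (70,150,215,270): print(r,im[r,284:316])
```

```text
[196, 173, 179, 195, 200, 202, 203, 203, 204, 206, 208, 209, 209, 207, 200, 198, 198, 198, 199, 199, 199, 199, 198, 198, 198, 198, 198, 197, 197, 196, 197, 196, 197, 197, 197, 197, 197, 197, 197, 197, 197, 197, 197, 197, 198, 198, 198, 198, 198, 198, 198, 198, 198, 198, 199, 199, 199, 199, 200, 200, 200, 201, 202, 202, 202, 203, 204, 204, 204, 204, 203, 198, 188, 174, 173, 177, 178, 177, 177, 178, 180, 180, 181, 184, 192, 199, 206, 208, 208, 207, 207, 207, 207, 207, 206, 206, 206, 206, 206, 205, 205, 206, 206, 206, 205, 205, 205, 206, 206, 206, 206, 206, 206, 206, 204, 203, 203, 204, 205, 206, 206, 206, 206, 207, 207, 207, 207, 207, 208, 208, 209, 210, 209, 209, 211, 210, 210, 210, 211, 215, 220, 221, 221, 222, 222, 219, 207, 193, 192, 195, 195, 195, 193, 192, 199, 209, 212, 213, 213, 213, 213, 213, 213, 212, 213, 213, 213, 213, 213, 212, 212, 212, 209, 209, 210, 212, 213, 213, 213, 213, 213, 214, 214, 214, 214, 215, 215, 214, 213, 215, 215, 217, 218, 219, 219, 220, 221, 223, 222, 223, 223, 223, 224, 224, 224, 224, 222, 221, 215, 204, 198, 198, 199, 199, 199, 198, 197, 199, 198, 197, 197, 199, 207, 215, 216, 214, 213, 214, 217, 217, 218, 219, 219, 219, 219, 220, 219, 219, 219, 218, 216, 217, 217, 219, 221, 222, 221, 218, 218, 218, 220, 220, 222, 224, 225, 225, 225, 222, 220, 215, 198, 168, 119, 95]
70 [ 54  63 146 225 255 255 250 231 226 251 255 251 245 242 239 230 212 189 173 157 149 161 172 176 170 157 151 157 163 165 166 165]
150 [ 55  55  52  53 123 207 241 247 243 237 250 255 242 243 242 238 230 215 193 175 158 150 163 173 174 164 148 151 160 162 162 160]
215 [ 54  53  53  52  50  78 153 212 235 234 226 233 254 255 249 242 237 230 215 192 171 153 150 164 168 166 157 149 156 163 163 162]
270 [ 50  49  50  50  50  49  48 109 189 220 219 222 238 255 255 251 243 237 227 210 188 165 149 153 163 164 155 146 152 161 164 165]
```

Run:
```python
from h import *
np.set_printoptions(suppress=True,precision=1)
f=np.load("w5.npz"); R=frame(-7.4,25)
col=lambda r:297.5+(r-70)*3.5/200
for a,b in ((38,108),(121,182),(190.5,245),(257,297)):
    A,B=[cast(f,(col(r),r),89.5) for r in(a,b)]; c=(A+B)/2
    print(A[:2],B[:2],"len",np.linalg.norm(A-B),"yaw",np.degrees(np.arctan2(A[1]-B[1],A[0]-B[0])),"edge c",c[:2],"plate c",(c+42.5*R[:,2]))
```

```text
[684.9 126.6] [626.7 134.6] len 58.757367727830946 yaw -7.819230634748803 edge c [655.8 130.6] plate c [658.1 148.4  51. ]
[615.1 136.2] [557.2 144.2] len 58.41986359677214 yaw -7.819230634748828 edge c [586.1 140.2] plate c [588.5 158.   51. ]
[548.6 145.3] [490.4 153.3] len 58.76169821473529 yaw -7.819230634748777 edge c [519.5 149.3] plate c [521.8 167.1  51. ]
[476.8 155.2] [429.  161.8] len 48.24403124286728 yaw -7.819230634748753 edge c [452.9 158.5] plate c [455.2 176.3  51. ]
```

```bash
cat >> h.py <<'E'
YR=-7.6
def runs(f=None):
    "x extents of the white plates standing in the rest, from the top camera"
    f=f or grab_frame("top"); g=f["frame"].min(2); out=[]; xs=np.arange(395,705,1.)
    for x in xs:
        p=[proj(f,np.array([x,150+(x-516)*np.tan(np.radians(YR))+o,90])) for o in(2,4,6)]
        out.append(np.mean([cv2.getRectSubPix(g,(1,1),tuple(map(float,q)))[0,0] for q in p]))
    b=np.array(out)>205; d=np.flatnonzero(np.diff(np.r_[0,b,0])); print("runs",[(xs[i],xs[j-1]) for i,j in zip(d[::2],d[1::2]) if j-i>3])
def plate(x): return np.array([x,167.9+(x-516)*np.tan(np.radians(YR)),51.])
def grasp(x,back=0): R=frame(YR,25); tip(plate(x)-R[:,2]*(12.5+back),R)
E
python3 - <<'E'
from h import *
runs(); grasp(584,60); grasp(584)
E
```

```text
runs [(np.float64(415.0), np.float64(471.0)), (np.float64(488.0), np.float64(544.0)), (np.float64(554.0), np.float64(610.0)), (np.float64(624.0), np.float64(681.0))]
T [-27.  -33.3 110.3] rot [ 0.  -0.  -0.2]
T [-27.  -33.3 170.3] rot [ 0.  -0.  -0.2]
```

```bash
python3 -m inch '[{"translation":[-27,-31,30],"rot":[0,0,0],"fingers":0.1},{"translation":[-27,-31,65],"rot":[0,0,0],"fingers":0.1},{"translation":[-27,-31,100],"rot":[0,0,0],"fingers":0.1},{"translation":[-27,-31,110],"rot":[0,0,0],"fingers":0.1},{"translation":[-27,-31,110],"rot":[0,0,0],"fingers":0.1},{"translation":[-27,-31,110],"rot":[0,0,0],"fingers":0.1}]'
python3 - <<'E'
from h import *
grasp(582)
f=grab_frame("wrist"); cv2.imwrite("pics/w6.png",f["frame"][120:360,160:480,::-1])
E
```

```text
time: 11.55
tool_pos: [579.3, 138.2, 95.0]
tcp_rot: [0.163, -0.641, 0.736, 0.143]
wrist_force: [0.5, -0.4, 0.3]
finger_gap: 51.4
T [-0.6  0.2 61.8] rot [-0.  -0.  -0.3]
```

View pics/w6.png

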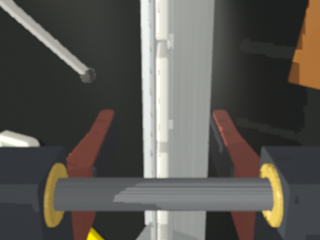

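The plate edge lies at crop column 163, midway between the fingers (110 and 215), so it is aligned. I'll go down and grip it.

```bash
python3 -m inch '[{"translation":[0,0,25],"rot":[0,0,0],"fingers":0.1},{"translation":[0,0,45],"rot":[0,0,0],"fingers":0.1},{"translation":[0,0,61],"rot":[0,0,0],"fingers":0.1},{"translation":[0,0,61],"rot":[0,0,0],"fingers":0.1},{"translation":[0,0,61],"rot":[0,0,0],"fingers":1},{"translation":[0,0,61],"rot":[0,0,0],"fingers":1},{"translation":[0,0,61],"rot":[0,0,0],"fingers":1},{"translation":[0,0,61],"rot":[0,0,0],"fingers":1}]' 20
python3 -m inch '[{"translation":[0,0,0],"rot":[0,0,0],"fingers":1},{"translation":[0,0,0],"rot":[0,0,0],"fingers":1},{"translation":[0,0,0],"rot":[0,0,0],"fingers":1},{"translation":[0,0,0],"rot":[0,0,0],"fingers":1}]'
```

```text
time: 12.27
tool_pos: [583.6, 164.4, 40.8]
tcp_rot: [0.164, -0.642, 0.736, 0.142]
wrist_force: [-0.2, -0.4, 0.7]
finger_gap: 16.1
time: 12.6
tool_pos: [583.1, 164.7, 40.2]
tcp_rot: [0.163, -0.642, 0.736, 0.142]
wrist_force: [-2.5, -2.9, 6.5]
finger_gap: 7.8
```

```bash
python3 -m inch '[{"translation":[0,0,-10],"rot":[0,0,0],"fingers":1},{"translation":[0,0,-30],"rot":[0,0,0],"fingers":1},{"translation":[0,0,-60],"rot":[0,0,0],"fingers":1},{"translation":[0,0,-100],"rot":[0,0,0],"fingers":1},{"translation":[0,0,-130],"rot":[0,0,0],"fingers":1},{"translation":[0,0,-130],"rot":[0,0,0],"fingers":1},{"translation":[0,0,-130],"rot":[0,0,0],"fingers":1}]'
python3 - <<'E'
from h import *
runs(); R=frame(); tip(box(0,80,61+85),R)
E
```

```text
time: 13.18
tool_pos: [576.2, 109.6, 159.1]
tcp_rot: [0.164, -0.642, 0.736, 0.141]
wrist_force: [-0.2, 1.4, -1.7]
finger_gap: 7.6
runs [(np.float64(415.0), np.float64(471.0)), (np.float64(488.0), np.float64(544.0)), (np.float64(663.0), np.float64(681.0))]
T [299.5  61.1 -98.7] rot [ 0. 25.  0.]
```

```bash
python3 - <<'E'
from h import *
R=frame(); tip(box(0,80,185),R)
E
python3 -m inch '[{"translation":[0,0,-20],"rot":[0,7,0],"fingers":1},{"translation":[0,0,-40],"rot":[0,14,0],"fingers":1},{"translation":[40,8,-60],"rot":[0,21,0],"fingers":1},{"translation":[80,16,-75],"rot":[0,25,0],"fingers":1},{"translation":[120,24,-90],"rot":[0,25,0],"fingers":1},{"translation":[155,32,-105],"rot":[0,25,0],"fingers":1},{"translation":[190,40,-120],"rot":[0,25,0],"fingers":1},{"translation":[190,40,-120],"rot":[0,25,0],"fingers":1}]'
python3 - <<'E'
from h import *
R=frame(); tip(box(0,80,185),R)
E
```

```text
T [ 283.    61.1 -134. ] rot [ 0. 25.  0.]
time: 13.9
tool_pos: [501.3, -112.1, 183.7]
tcp_rot: [-0.003, -0.655, 0.756, 0.001]
wrist_force: [-0.2, -1.4, -1.1]
finger_gap: 8.3
T [82.6 17.5 24.6] rot [ 0.3 -0.2 -0.4]
```

```bash
python3 -m inch '[{"translation":[35,8,8],"rot":[0,0,-0.4],"fingers":1},{"translation":[65,14,16],"rot":[0,0,-0.4],"fingers":1},{"translation":[83,18,25],"rot":[0,0,-0.4],"fingers":1},{"translation":[83,18,25],"rot":[0,0,-0.4],"fingers":1},{"translation":[83,18,25],"rot":[0,0,-0.4],"fingers":1},{"translation":[83,18,25],"rot":[0,0,-0.4],"fingers":1}]'
python3 - <<'E'
from h import *
R=frame(); tip(box(0,80,90),R)
f=grab_frame("wrist"); cv2.imwrite("pics/w7.png",f["frame"][:,:,::-1]); np.savez("w7.npz",R=f["R"],t=f["t"],camera_matrix=f["camera_matrix"])
E
```

```text
time: 14.4
tool_pos: [476.5, -182.9, 159.9]
tcp_rot: [-0.0, -0.661, 0.751, 0.001]
wrist_force: [0.2, 0.1, -0.6]
finger_gap: 8.0
T [ 9.2  3.1 95.4] rot [0.1 0.1 0.5]
```

View pics/w7.png

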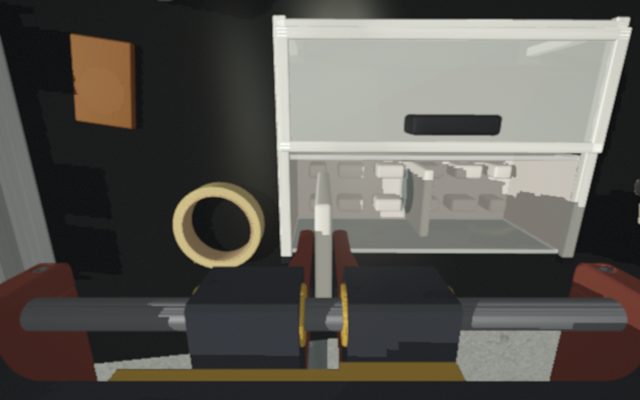

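```bash
python3 -m inch '[{"translation":[9,3,0],"rot":[0,0,0.5],"fingers":1},{"translation":[9,3,0],"rot":[0,0,0.5],"fingers":1},{"translation":[9,3,30],"rot":[0,0,0.5],"fingers":1},{"translation":[9,3,60],"rot":[0,0,0.5],"fingers":1},{"translation":[9,3,85],"rot":[0,0,0.5],"fingers":1},{"translation":[9,3,85],"rot":[0,0,0.5],"fingers":1},{"translation":[9,3,85],"rot":[0,0,0.5],"fingers":1}]'
python3 - <<'E'
from h import *
R=frame(); tip(box(0,80,61),R)
E
```

```text
time: 15.03
tool_pos: [471.5, -192.6, 75.3]
tcp_rot: [-0.001, -0.657, 0.754, 0.001]
wrist_force: [0.4, 1.0, -1.4]
finger_gap: 8.0
T [-1.2 -0.5 39.8] rot [ 0.2  0.  -0.1]
```

```bash
python3 -m inch '[{"translation":[-1,0,0],"rot":[0,0,0],"fingers":1},{"translation":[-1,0,8],"rot":[0,0,0],"fingers":1},{"translation":[-1,0,16],"rot":[0,0,0],"fingers":1},{"translation":[-1,0,20],"rot":[0,0,0],"fingers":1},{"translation":[-1,0,20],"rot":[0,0,0],"fingers":1}]'
python3 -m inch '[{"translation":[0,0,6],"rot":[0,0,0],"fingers":1},{"translation":[0,0,12],"rot":[0,0,0],"fingers":1},{"translation":[0,0,12],"rot":[0,0,0],"fingers":1}]'
python3 - <<'E'
from h import *
R=frame(); tip(box(0,80,61),R)
E
```

```text
time: 15.45
tool_pos: [471.8, -191.9, 55.0]
tcp_rot: [-0.001, -0.657, 0.754, 0.001]
wrist_force: [0.0, -0.1, -1.3]
finger_gap: 7.9
time: 15.7
tool_pos: [471.6, -191.8, 42.6]
tcp_rot: [-0.001, -0.657, 0.754, 0.001]
wrist_force: [-0.6, -0.0, -0.9]
finger_gap: 8.1
T [-0.4 -0.4  7.1] rot [ 0.1  0.  -0.1]
```

```bash
for i in 1 2 3; do python3 -m inch '[{"translation":[0,0,2.5],"rot":[0,0,0],"fingers":1},{"translation":[0,0,2.5],"rot":[0,0,0],"fingers":1}]' | egrep 'pos|force';done
```

```text
tool_pos: [472.1, -192.0, 40.9]
wrist_force: [0.2, 0.5, -0.8]
tool_pos: [472.2, -192.0, 38.5]
wrist_force: [-0.7, 0.6, -1.2]
tool_pos: [472.7, -192.3, 36.6]
wrist_force: [-0.8, 0.1, 0.9]
```

```bash
python3 -m inch '[{"translation":[0,0,1.5],"rot":[0,0,0],"fingers":1},{"translation":[0,0,1.5],"rot":[0,0,0],"fingers":1}]' | egrep 'pos|force'; python3 -m inch '[{"translation":[0,0,0],"rot":[0,0,0],"fingers":0.5},{"translation":[0,0,0],"rot":[0,0,0],"fingers":0.5},{"translation":[0,0,0],"rot":[0,0,0],"fingers":0.5},{"translation":[0,0,0],"rot":[0,0,0],"fingers":0.5},{"translation":[0,0,-25],"rot":[0,0,0],"fingers":0.5},{"translation":[0,0,-60],"rot":[0,0,0],"fingers":0.5},{"translation":[0,0,-100],"rot":[0,0,0],"fingers":0.5},{"translation":[0,0,-125],"rot":[0,0,0],"fingers":0.5}]'
python3 -m inch '[{"translation":[0,0,-20],"rot":[0,0,0],"fingers":0.5},{"translation":[0,0,-20],"rot":[0,0,0],"fingers":0.5}]'
python3 - <<'E'
from h import *
f=grab_frame("wrist"); cv2.imwrite("pics/w8.png",f["frame"][:,:,::-1]); runs(); grasp(516,100)
E
```

```text
tool_pos: [473.1, -192.3, 36.3]
wrist_force: [-3.7, 1.5, 15.5]
time: 17.03
tool_pos: [473.2, -192.3, 162.8]
tcp_rot: [0.0, -0.657, 0.754, -0.001]
wrist_force: [1.4, -0.8, 0.1]
finger_gap: 22.0
time: 17.2
tool_pos: [474.7, -192.9, 183.9]
tcp_rot: [0.001, -0.657, 0.754, -0.003]
wrist_force: [0.4, -1.5, 0.2]
finger_gap: 21.9
runs [(np.float64(415.0), np.float64(471.0)), (np.float64(488.0), np.float64(544.0)), (np.float64(624.0), np.float64(681.0))]
T [-325.8    6.1   50. ] rot [ -0.1 -25.   -0.3]
```

```bash
python3 -m inch '[{"translation":[-40,0,0],"rot":[0,0,0],"fingers":0.1},{"translation":[-80,0,0],"rot":[0,-5,0],"fingers":0.1},{"translation":[-120,0,0],"rot":[0,-10,0],"fingers":0.1},{"translation":[-160,3,0],"rot":[0,-15,0],"fingers":0.1},{"translation":[-200,3,0],"rot":[0,-20,0],"fingers":0.1},{"translation":[-240,6,0],"rot":[0,-25,0],"fingers":0.1},{"translation":[-280,6,15],"rot":[0,-25,0],"fingers":0.1},{"translation":[-300,6,30],"rot":[0,-25,0],"fingers":0.1}]' 20
python3 - <<'E'
from h import *
grasp(516,60)
E
```

```text
time: 17.97
tool_pos: [506.5, 108.6, 148.0]
tcp_rot: [0.163, -0.641, 0.736, 0.144]
wrist_force: [0.1, -0.6, -0.5]
finger_gap: 39.4
T [-13.3  -1.5  66.3] rot [ 0.   0.1 -0.4]
```

```bash
python3 -m inch '[{"translation":[-13,-1.5,30],"rot":[0,0,0],"fingers":0.1},{"translation":[-13,-1.5,60],"rot":[0,0,-0.4],"fingers":0.1},{"translation":[-13,-1.5,66],"rot":[0,0,-0.4],"fingers":0.1},{"translation":[-13,-1.5,66],"rot":[0,0,-0.4],"fingers":0.1},{"translation":[-13,-1.5,66],"rot":[0,0,-0.4],"fingers":0.1}]'
python3 - <<'E'
from h import *
grasp(516,0)
E
```

```text
time: 18.38
tool_pos: [513.9, 144.2, 94.9]
tcp_rot: [0.163, -0.643, 0.734, 0.142]
wrist_force: [0.7, 0.7, 0.3]
finger_gap: 39.4
T [-3.   1.  62.8] rot [ 0. -0.  0.]
```

```bash
python3 -m inch '[{"translation":[-2,1,25],"rot":[0,0,0],"fingers":0.1},{"translation":[-2,1,45],"rot":[0,0,0],"fingers":0.1},{"translation":[-2,1,62],"rot":[0,0,0],"fingers":0.1},{"translation":[-2,1,62],"rot":[0,0,0],"fingers":0.1},{"translation":[-2,1,62],"rot":[0,0,0],"fingers":1},{"translation":[-2,1,62],"rot":[0,0,0],"fingers":1},{"translation":[-2,1,62],"rot":[0,0,0],"fingers":1},{"translation":[-2,1,62],"rot":[0,0,0],"fingers":1}]' 20
python3 -m inch '[{"translation":[0,0,0],"rot":[0,0,0],"fingers":1},{"translation":[0,0,0],"rot":[0,0,0],"fingers":1},{"translation":[0,0,0],"rot":[0,0,0],"fingers":1},{"translation":[0,0,0],"rot":[0,0,0],"fingers":1}]'
python3 - <<'E'
from h import *
grasp(516,0)
E
```

```text
time: 19.05
tool_pos: [518.1, 172.1, 41.3]
tcp_rot: [0.164, -0.644, 0.734, 0.141]
wrist_force: [-0.3, 0.7, -0.1]
finger_gap: 16.6
time: 19.38
tool_pos: [517.8, 172.7, 40.9]
tcp_rot: [0.164, -0.644, 0.734, 0.141]
wrist_force: [-1.2, -2.8, 7.5]
finger_gap: 8.3
T [0.3 1.1 1.8] rot [-0.2  0.   0.1]
```

```bash
python3 -m inch '[{"translation":[0,0,-10],"rot":[0,0,0],"fingers":1},{"translation":[0,0,-30],"rot":[0,0,0],"fingers":1},{"translation":[0,0,-60],"rot":[0,0,0],"fingers":1},{"translation":[0,0,-100],"rot":[0,0,0],"fingers":1},{"translation":[0,0,-135],"rot":[0,0,0],"fingers":1},{"translation":[0,0,-160],"rot":[0,7,0],"fingers":1},{"translation":[0,0,-180],"rot":[0,14,0],"fingers":1},{"translation":[0,0,-180],"rot":[0,21,0],"fingers":1}]'
python3 - <<'E'
from h import *
runs(); R=frame(); tip(box(0,40,185),R)
E
```

```text
time: 20.05
tool_pos: [510.3, 92.9, 209.2]
tcp_rot: [0.029, -0.656, 0.754, 0.016]
wrist_force: [0.4, 0.6, -2.5]
finger_gap: 8.1
runs [(np.float64(415.0), np.float64(471.0)), (np.float64(650.0), np.float64(681.0))]
T [337.    0.   29.1] rot [-0.7  3.3  0.4]
```

```bash
python3 -m inch '[{"translation":[40,0,0],"rot":[-0.7,3.3,0.4],"fingers":1},{"translation":[80,0,0],"rot":[-0.7,3.3,0.4],"fingers":1},{"translation":[120,0,0],"rot":[-0.7,3.3,0.4],"fingers":1},{"translation":[160,0,0],"rot":[-0.7,3.3,0.4],"fingers":1},{"translation":[200,0,5],"rot":[-0.7,3.3,0.4],"fingers":1},{"translation":[240,0,10],"rot":[-0.7,3.3,0.4],"fingers":1},{"translation":[280,0,15],"rot":[-0.7,3.3,0.4],"fingers":1},{"translation":[315,0,20],"rot":[-0.7,3.3,0.4],"fingers":1}]'
python3 -m inch '[{"translation":[10,0,0],"rot":[0,0,0],"fingers":1},{"translation":[10,0,0],"rot":[0,0,0],"fingers":1},{"translation":[10,0,0],"rot":[0,0,0],"fingers":1}]'
python3 - <<'E'
from h import *
R=frame(); tip(box(0,40,185),R)
E
```

```text
time: 20.77
tool_pos: [464.5, -215.1, 161.0]
tcp_rot: [0.001, -0.656, 0.754, 0.008]
wrist_force: [0.2, 0.6, -0.8]
finger_gap: 7.9
time: 21.02
tool_pos: [464.1, -222.2, 161.0]
tcp_rot: [0.001, -0.656, 0.754, 0.009]
wrist_force: [0.3, 1.6, -1.0]
finger_gap: 8.0
T [ 8.4 -3.7  1.3] rot [ 0.6  0.8 -0.2]
```

```bash
python3 -m inch '[{"translation":[8,-4,0],"rot":[0.6,0.8,-0.2],"fingers":1},{"translation":[8,-4,0],"rot":[0.6,0.8,-0.2],"fingers":1},{"translation":[8,-4,0],"rot":[0.6,0.8,-0.2],"fingers":1}]'
python3 - <<'E'
from h import *
R=frame(); tip(box(0,40,185),R)
E
```

```text
time: 21.27
tool_pos: [468.1, -229.9, 161.3]
tcp_rot: [-0.0, -0.659, 0.752, -0.001]
wrist_force: [-0.4, 0.8, -0.9]
finger_gap: 7.5
T [1.3 1.3 1.8] rot [-0.  -0.1  0.2]
```

```bash
python3 -m inch '[{"translation":[1,1,10],"rot":[0,0,0.2],"fingers":1},{"translation":[1,1,40],"rot":[0,0,0.2],"fingers":1},{"translation":[1,1,70],"rot":[0,0,0.2],"fingers":1},{"translation":[1,1,85],"rot":[0,0,0.2],"fingers":1},{"translation":[1,1,85],"rot":[0,0,0.2],"fingers":1},{"translation":[1,1,85],"rot":[0,0,0.2],"fingers":1}]'
python3 - <<'E'
from h import *
R=frame(); tip(box(0,40,61),R)
E
```

```text
time: 21.77
tool_pos: [465.9, -231.3, 75.3]
tcp_rot: [-0.001, -0.657, 0.754, 0.0]
wrist_force: [0.0, -0.7, -0.7]
finger_gap: 8.1
T [-0.3 -0.7 39.8] rot [ 0.1 -0.1 -0. ]
```

```bash
python3 -m inch '[{"translation":[0,0,8],"rot":[0,0,0],"fingers":1},{"translation":[0,0,16],"rot":[0,0,0],"fingers":1},{"translation":[0,0,22],"rot":[0,0,0],"fingers":1},{"translation":[0,0,22],"rot":[0,0,0],"fingers":1}]' | egrep 'pos|force'
python3 -m inch '[{"translation":[0,0,6],"rot":[0,0,0],"fingers":1},{"translation":[0,0,13],"rot":[0,0,0],"fingers":1},{"translation":[0,0,13],"rot":[0,0,0],"fingers":1}]'| egrep 'pos|force'
for i in 1 2 3; do python3 -m inch '[{"translation":[0,0,2],"rot":[0,0,0],"fingers":1},{"translation":[0,0,2],"rot":[0,0,0],"fingers":1}]' | egrep 'pos|force';done
```

```text
tool_pos: [465.9, -231.8, 53.1]
wrist_force: [-0.0, 0.5, -1.4]
tool_pos: [465.8, -231.8, 39.8]
wrist_force: [-0.8, 0.7, -1.2]
tool_pos: [466.3, -232.0, 38.8]
wrist_force: [0.6, -0.2, -0.9]
tool_pos: [466.9, -232.3, 37.7]
wrist_force: [-1.2, 0.3, 4.4]
tool_pos: [467.6, -232.4, 37.0]
wrist_force: [-3.3, 1.3, 15.7]
```

```bash
python3 -m inch '[{"translation":[0,0,0],"rot":[0,0,0],"fingers":0.5},{"translation":[0,0,0],"rot":[0,0,0],"fingers":0.5},{"translation":[0,0,0],"rot":[0,0,0],"fingers":0.5},{"translation":[0,0,0],"rot":[0,0,0],"fingers":0.5},{"translation":[0,0,-25],"rot":[0,0,0],"fingers":0.5},{"translation":[0,0,-60],"rot":[0,0,0],"fingers":0.5},{"translation":[0,0,-100],"rot":[0,0,0],"fingers":0.5},{"translation":[0,0,-140],"rot":[0,0,0],"fingers":0.5}]'
python3 -m inch '[{"translation":[-40,0,-10],"rot":[0,0,0],"fingers":0.1},{"translation":[-80,0,-10],"rot":[0,0,0],"fingers":0.1},{"translation":[-80,0,-10],"rot":[0,0,0],"fingers":0.1}]'
python3 - <<'E'
from h import *
runs(); grasp(443,100);grasp(652,100)
E
```

```text
time: 23.52
tool_pos: [465.7, -231.5, 176.1]
tcp_rot: [-0.001, -0.657, 0.754, 0.0]
wrist_force: [1.4, -1.5, -0.3]
finger_gap: 22.1
time: 23.77
tool_pos: [479.3, -145.0, 186.1]
tcp_rot: [0.001, -0.66, 0.751, -0.001]
wrist_force: [0.8, 0.3, 0.5]
finger_gap: 37.7
runs [(np.float64(415.0), np.float64(471.0)), (np.float64(624.0), np.float64(681.0))]
T [-281.9   77.8   55.4] rot [ -0.1 -25.    0.1]
T [-281.5 -133.1   55.7] rot [ -0.1 -25.    0.1]
```

```bash
python3 -m inch '[{"translation":[-36,-17,0],"rot":[0,-3,0],"fingers":0.1},{"translation":[-72,-34,0],"rot":[0,-7,0],"fingers":0.1},{"translation":[-108,-51,0],"rot":[0,-12,0],"fingers":0.1},{"translation":[-144,-68,0],"rot":[0,-17,0],"fingers":0.1},{"translation":[-180,-85,0],"rot":[0,-22,0],"fingers":0.1},{"translation":[-215,-102,0],"rot":[0,-25,0],"fingers":0.1},{"translation":[-250,-119,15],"rot":[0,-25,0],"fingers":0.1},{"translation":[-270,-133,30],"rot":[0,-25,0],"fingers":0.1}]' 20
python3 - <<'E'
from h import *
grasp(652,60)
E
```

```text
time: 24.48
tool_pos: [647.6, 98.3, 153.6]
tcp_rot: [0.163, -0.641, 0.736, 0.142]
wrist_force: [-0.2, 0.8, -0.1]
finger_gap: 39.5
T [-3.4  2.6 67.8] rot [-0.2 -0.  -0.3]
```

```bash
python3 -m inch '[{"translation":[-3,2.5,30],"rot":[0,0,0],"fingers":0.1},{"translation":[-3,2.5,60],"rot":[0,0,-0.3],"fingers":0.1},{"translation":[-3,2.5,67],"rot":[0,0,-0.3],"fingers":0.1},{"translation":[-3,2.5,67],"rot":[0,0,-0.3],"fingers":0.1},{"translation":[-3,2.5,67],"rot":[0,0,-0.3],"fingers":0.1}]'
python3 - <<'E'
from h import *
grasp(652,0)
E
```

```text
time: 24.9
tool_pos: [648.3, 126.2, 95.0]
tcp_rot: [0.163, -0.643, 0.735, 0.141]
wrist_force: [0.5, 0.7, 0.7]
finger_gap: 39.6
T [-3.2 -0.4 63. ] rot [-0.1 -0.1 -0. ]
```

```bash
python3 -m inch '[{"translation":[-3,0,25],"rot":[0,0,0],"fingers":0.1},{"translation":[-3,0,45],"rot":[0,0,0],"fingers":0.1},{"translation":[-3,0,62],"rot":[0,0,0],"fingers":0.1},{"translation":[-3,0,62],"rot":[0,0,0],"fingers":0.1},{"translation":[-3,0,62],"rot":[0,0,0],"fingers":1},{"translation":[-3,0,62],"rot":[0,0,0],"fingers":1},{"translation":[-3,0,62],"rot":[0,0,0],"fingers":1},{"translation":[-3,0,62],"rot":[0,0,0],"fingers":1}]' 20
python3 -m inch '[{"translation":[0,0,0],"rot":[0,0,0],"fingers":1},{"translation":[0,0,0],"rot":[0,0,0],"fingers":1},{"translation":[0,0,0],"rot":[0,0,0],"fingers":1},{"translation":[0,0,0],"rot":[0,0,0],"fingers":1}]'
python3 -c "
from h import *
grasp(652)"
```

```text
time: 25.57
tool_pos: [653.1, 155.1, 41.5]
tcp_rot: [0.164, -0.643, 0.735, 0.14]
wrist_force: [-0.1, -0.5, 0.2]
finger_gap: 16.1
time: 25.9
tool_pos: [652.5, 155.6, 40.8]
tcp_rot: [0.163, -0.643, 0.735, 0.141]
wrist_force: [-1.3, -2.9, 5.9]
finger_gap: 7.8
T [ 1.  -0.2  1.3] rot [-0.2 -0.1  0.1]
```

```bash
python3 -m inch '[{"translation":[0,0,-10],"rot":[0,0,0],"fingers":1},{"translation":[0,0,-30],"rot":[0,0,0],"fingers":1},{"translation":[0,0,-60],"rot":[0,0,0],"fingers":1},{"translation":[0,0,-100],"rot":[0,0,0],"fingers":1},{"translation":[0,0,-135],"rot":[0,0,0],"fingers":1},{"translation":[0,0,-160],"rot":[0,7,0],"fingers":1},{"translation":[0,0,-180],"rot":[0,14,0],"fingers":1},{"translation":[0,0,-180],"rot":[0,21,0],"fingers":1}]'
python3 - <<'E'
from h import *
runs(); R=frame(); tip(box(0,-40,185),R)
E
```

```text
time: 26.57
tool_pos: [644.8, 75.7, 210.1]
tcp_rot: [0.028, -0.655, 0.755, 0.016]
wrist_force: [1.5, 0.7, -0.9]
finger_gap: 7.9
runs [(np.float64(415.0), np.float64(471.0))]
T [420.3 136.6  22.6] rot [-0.6  3.4  0.6]
```

```bash
python3 -m inch '[{"translation":[32,25,0],"rot":[-0.6,3.4,0.6],"fingers":1},{"translation":[64,50,0],"rot":[-0.6,3.4,0.6],"fingers":1},{"translation":[96,75,0],"rot":[-0.6,3.4,0.6],"fingers":1},{"translation":[128,100,0],"rot":[-0.6,3.4,0.6],"fingers":1},{"translation":[160,125,0],"rot":[-0.6,3.4,0.6],"fingers":1},{"translation":[198,137,0],"rot":[-0.6,3.4,0.6],"fingers":1},{"translation":[239,137,0],"rot":[-0.6,3.4,0.6],"fingers":1},{"translation":[280,137,5],"rot":[-0.6,3.4,0.6],"fingers":1}]'
python3 - <<'E'
from h import *
R=frame(); tip(box(0,-40,185),R)
E
```

```text
time: 27.28
tool_pos: [467.9, -178.5, 180.1]
tcp_rot: [0.001, -0.655, 0.755, 0.005]
wrist_force: [1.8, 0.2, -1.3]
finger_gap: 8.0
T [132.4  -6.8  19.3] rot [ 0.4  0.5 -0.3]
```

```bash
python3 -m inch '[{"translation":[40,-4,5],"rot":[0.4,0.5,-0.3],"fingers":1},{"translation":[80,-7,10],"rot":[0.4,0.5,-0.3],"fingers":1},{"translation":[115,-7,15],"rot":[0.4,0.5,-0.3],"fingers":1},{"translation":[132,-7,19],"rot":[0.4,0.5,-0.3],"fingers":1},{"translation":[132,-7,19],"rot":[0.4,0.5,-0.3],"fingers":1},{"translation":[132,-7,19],"rot":[0.4,0.5,-0.3],"fingers":1},{"translation":[132,-7,19],"rot":[0.4,0.5,-0.3],"fingers":1}]'
python3 - <<'E'
from h import *
R=frame(); tip(box(0,-40,185),R)
E
```

```text
time: 27.87
tool_pos: [457.0, -307.4, 158.6]
tcp_rot: [-0.0, -0.657, 0.754, 0.001]
wrist_force: [-0.5, 0.5, -1.1]
finger_gap: 8.1
T [ 3.1  0.8 -0.9] rot [ 0.1  0.1 -0. ]
```

```bash
python3 -m inch '[{"translation":[3,1,0],"rot":[0,0,0],"fingers":1},{"translation":[3,1,10],"rot":[0,0,0],"fingers":1},{"translation":[3,1,40],"rot":[0,0,0],"fingers":1},{"translation":[3,1,70],"rot":[0,0,0],"fingers":1},{"translation":[3,1,84],"rot":[0,0,0],"fingers":1},{"translation":[3,1,84],"rot":[0,0,0],"fingers":1},{"translation":[3,1,84],"rot":[0,0,0],"fingers":1}]'
python3 - <<'E'
from h import *
R=frame(); tip(box(0,-40,61),R)
E
```

```text
time: 28.45
tool_pos: [455.1, -310.7, 74.0]
tcp_rot: [-0.001, -0.657, 0.754, 0.001]
wrist_force: [0.8, -0.1, 0.2]
finger_gap: 7.9
T [-0.4 -0.8 38.5] rot [ 0.2  0.  -0. ]
```

```bash
python3 -m inch '[{"translation":[-0.4,0,8],"rot":[0,0,0],"fingers":1},{"translation":[-0.4,0,16],"rot":[0,0,0],"fingers":1},{"translation":[-0.4,0,21],"rot":[0,0,0],"fingers":1},{"translation":[-0.4,0,21],"rot":[0,0,0],"fingers":1}]' | egrep 'pos|force'
python3 -m inch '[{"translation":[0,0,6],"rot":[0,0,0],"fingers":1},{"translation":[0,0,13],"rot":[0,0,0],"fingers":1},{"translation":[0,0,13],"rot":[0,0,0],"fingers":1}]'| egrep 'pos|force'
for i in 1 2 3; do python3 -m inch '[{"translation":[0,0,2],"rot":[0,0,0],"fingers":1},{"translation":[0,0,2],"rot":[0,0,0],"fingers":1}]' | egrep 'pos|force';done
```

```text
tool_pos: [454.9, -310.9, 52.9]
wrist_force: [-0.5, 0.5, -0.9]
tool_pos: [454.6, -310.9, 39.4]
wrist_force: [-1.2, 0.4, -2.0]
tool_pos: [455.1, -311.2, 38.4]
wrist_force: [0.3, -0.3, -1.6]
tool_pos: [455.5, -311.5, 37.1]
wrist_force: [-0.3, -0.0, 2.8]
tool_pos: [456.0, -311.6, 36.5]
wrist_force: [-3.8, 2.5, 15.1]
```

Seated, with 15 N at the floor height. I'll release and fetch the last plate.

```bash
python3 -m inch '[{"translation":[0,0,0],"rot":[0,0,0],"fingers":0.5},{"translation":[0,0,0],"rot":[0,0,0],"fingers":0.5},{"translation":[0,0,0],"rot":[0,0,0],"fingers":0.5},{"translation":[0,0,0],"rot":[0,0,0],"fingers":0.5},{"translation":[0,0,-25],"rot":[0,0,0],"fingers":0.5},{"translation":[0,0,-60],"rot":[0,0,0],"fingers":0.5},{"translation":[0,0,-100],"rot":[0,0,0],"fingers":0.5},{"translation":[0,0,-140],"rot":[0,0,0],"fingers":0.5}]'
python3 -m inch '[{"translation":[-40,0,-10],"rot":[0,0,0],"fingers":0.1},{"translation":[-80,0,-10],"rot":[0,0,0],"fingers":0.1},{"translation":[-120,0,-10],"rot":[0,0,0],"fingers":0.1},{"translation":[-160,0,-10],"rot":[0,0,0],"fingers":0.1},{"translation":[-160,0,-10],"rot":[0,0,0],"fingers":0.1}]'
python3 - <<'E'
from h import *
runs(); grasp(443,100)
E
```

```text
time: 30.2
tool_pos: [454.8, -310.9, 175.6]
tcp_rot: [-0.001, -0.657, 0.754, 0.001]
wrist_force: [0.3, -0.7, -0.2]
finger_gap: 21.9
time: 30.62
tool_pos: [478.8, -144.3, 184.7]
tcp_rot: [0.001, -0.66, 0.751, 0.002]
wrist_force: [-0.1, 0.8, 0.3]
finger_gap: 39.8
runs [(np.float64(415.0), np.float64(471.0))]
T [-281.7   77.3   55.4] rot [  0.1 -24.9   0.1]
```

```bash
python3 -m inch '[{"translation":[-36,10,0],"rot":[0,-3,0],"fingers":0.1},{"translation":[-72,20,0],"rot":[0,-7,0],"fingers":0.1},{"translation":[-108,30,0],"rot":[0,-12,0],"fingers":0.1},{"translation":[-144,40,0],"rot":[0,-17,0],"fingers":0.1},{"translation":[-180,50,0],"rot":[0,-22,0],"fingers":0.1},{"translation":[-215,60,0],"rot":[0,-25,0],"fingers":0.1},{"translation":[-250,70,15],"rot":[0,-25,0],"fingers":0.1},{"translation":[-270,78,30],"rot":[0,-25,0],"fingers":0.1}]' 20
python3 - <<'E'
from h import *
grasp(443,60)
E
```

```text
time: 31.33
tool_pos: [437.3, 126.5, 154.7]
tcp_rot: [0.163, -0.641, 0.737, 0.142]
wrist_force: [0.1, 1.7, -0.2]
finger_gap: 39.3
T [-2.8  1.3 68.7] rot [-0.1  0.  -0.3]
```

```bash
python3 -m inch '[{"translation":[-3,1.5,30],"rot":[0,0,0],"fingers":0.1},{"translation":[-3,1.5,60],"rot":[0,0,-0.3],"fingers":0.1},{"translation":[-3,1.5,68],"rot":[0,0,-0.3],"fingers":0.1},{"translation":[-3,1.5,68],"rot":[0,0,-0.3],"fingers":0.1},{"translation":[-3,1.5,68],"rot":[0,0,-0.3],"fingers":0.1}]'
python3 - <<'E'
from h import *
runs(); grasp(443,0)
E
```

```text
time: 31.75
tool_pos: [440.3, 155.8, 94.6]
tcp_rot: [0.163, -0.643, 0.735, 0.142]
wrist_force: [-0.3, -0.4, 0.5]
finger_gap: 39.5
runs []
T [-1.4  1.  62.4] rot [-0.1 -0.  -0.1]
```

```bash
python3 -m inch '[{"translation":[-1.5,1,25],"rot":[0,0,0],"fingers":0.1},{"translation":[-1.5,1,45],"rot":[0,0,0],"fingers":0.1},{"translation":[-1.5,1,61],"rot":[0,0,0],"fingers":0.1},{"translation":[-1.5,1,61],"rot":[0,0,0],"fingers":0.1},{"translation":[-1.5,1,61],"rot":[0,0,0],"fingers":1},{"translation":[-1.5,1,61],"rot":[0,0,0],"fingers":1},{"translation":[-1.5,1,61],"rot":[0,0,0],"fingers":1},{"translation":[-1.5,1,61],"rot":[0,0,0],"fingers":1}]' 20
python3 -m inch '[{"translation":[0,0,0],"rot":[0,0,0],"fingers":1},{"translation":[0,0,0],"rot":[0,0,0],"fingers":1},{"translation":[0,0,0],"rot":[0,0,0],"fingers":1},{"translation":[0,0,0],"rot":[0,0,0],"fingers":1}]'
python3 -c "
from h import *
grasp(443)"
```

```text
time: 32.47
tool_pos: [443.5, 183.2, 40.8]
tcp_rot: [0.164, -0.643, 0.735, 0.141]
wrist_force: [0.2, 0.0, 0.2]
finger_gap: 16.6
time: 32.8
tool_pos: [443.1, 183.4, 40.4]
tcp_rot: [0.164, -0.643, 0.735, 0.142]
wrist_force: [-2.2, -2.9, 8.0]
finger_gap: 7.6
T [ 0.8 -0.6  1. ] rot [-0.1  0.   0. ]
```

```bash
python3 -m inch '[{"translation":[0,0,-10],"rot":[0,0,0],"fingers":1},{"translation":[0,0,-30],"rot":[0,0,0],"fingers":1},{"translation":[0,0,-60],"rot":[0,0,0],"fingers":1},{"translation":[0,0,-100],"rot":[0,0,0],"fingers":1},{"translation":[0,0,-135],"rot":[0,0,0],"fingers":1},{"translation":[0,0,-160],"rot":[0,7,0],"fingers":1},{"translation":[0,0,-180],"rot":[0,14,0],"fingers":1},{"translation":[0,0,-180],"rot":[0,21,0],"fingers":1}]'
python3 - <<'E'
from h import *
R=frame(); tip(box(0,-80,185),R)
E
```

```text
time: 33.47
tool_pos: [434.9, 105.2, 207.0]
tcp_rot: [0.043, -0.655, 0.753, 0.032]
wrist_force: [-0.5, 0.6, -1.7]
finger_gap: 7.7
T [ 4.512e+02 -7.830e+01  3.000e-01] rot [-0.5  6.1 -0.2]
```

```bash
python3 -m inch '[{"translation":[40,-7,-5],"rot":[0,5,0],"fingers":1},{"translation":[80,-14,-5],"rot":[0,5,0],"fingers":1},{"translation":[120,-21,-5],"rot":[0,5,0],"fingers":1},{"translation":[160,-28,-5],"rot":[0,5,0],"fingers":1},{"translation":[200,-35,-5],"rot":[0,5,0],"fingers":1},{"translation":[240,-42,-5],"rot":[0,5,0],"fingers":1},{"translation":[280,-49,-5],"rot":[0,5,0],"fingers":1},{"translation":[320,-56,-5],"rot":[0,5,0],"fingers":1}]'
python3 - <<'E'
from h import *
R=frame(); tip(box(0,-80,185),R)
E
```

```text
time: 34.13
tool_pos: [444.9, -216.5, 172.0]
tcp_rot: [0.008, -0.659, 0.752, 0.008]
wrist_force: [1.0, 1.1, -1.4]
finger_gap: 7.9
T [131.9 -22.9   9.4] rot [0.1 1.3 0.2]
```

```bash
python3 -m inch '[{"translation":[40,-7,0],"rot":[0,0.5,0.2],"fingers":1},{"translation":[80,-14,2],"rot":[0,0.5,0.2],"fingers":1},{"translation":[115,-20,6],"rot":[0,0.5,0.2],"fingers":1},{"translation":[130,-22,9],"rot":[0,0.5,0.2],"fingers":1},{"translation":[130,-22,9],"rot":[0,0.5,0.2],"fingers":1},{"translation":[130,-22,9],"rot":[0,0.5,0.2],"fingers":1},{"translation":[130,-22,9],"rot":[0,0.5,0.2],"fingers":1}]'
python3 - <<'E'
from h import *
R=frame(); tip(box(0,-80,185),R)
E
```

```text
time: 34.72
tool_pos: [450.4, -344.7, 159.8]
tcp_rot: [0.005, -0.658, 0.753, 0.006]
wrist_force: [-0.4, -0.0, -1.5]
finger_gap: 8.3
T [ 5.3 -0.7  0.2] rot [0.1 0.9 0.1]
```

```bash
python3 -m inch '[{"translation":[4,0,0],"rot":[0.1,0.9,0],"fingers":1},{"translation":[4,0,0],"rot":[0.1,0.9,0],"fingers":1},{"translation":[4,0,35],"rot":[0.1,0.9,0],"fingers":1},{"translation":[4,0,65],"rot":[0.1,0.9,0],"fingers":1},{"translation":[4,0,84],"rot":[0.1,0.9,0],"fingers":1},{"translation":[4,0,84],"rot":[0.1,0.9,0],"fingers":1},{"translation":[4,0,84],"rot":[0.1,0.9,0],"fingers":1}]'
python3 - <<'E'
from h import *
R=frame(); tip(box(0,-80,61),R)
E
```

```text
time: 35.3
tool_pos: [449.7, -347.8, 75.8]
tcp_rot: [-0.0, -0.658, 0.753, 0.0]
wrist_force: [0.4, -0.0, -1.0]
finger_gap: 7.7
T [ 2.  -0.9 40.3] rot [ 0.  -0.   0.1]
```

```bash
python3 -m inch '[{"translation":[2,0,0],"rot":[0,0,0],"fingers":1},{"translation":[2,0,8],"rot":[0,0,0],"fingers":1},{"translation":[2,0,16],"rot":[0,0,0],"fingers":1},{"translation":[2,0,22],"rot":[0,0,0],"fingers":1},{"translation":[2,0,22],"rot":[0,0,0],"fingers":1}]' | egrep 'pos|force'
python3 -m inch '[{"translation":[0,0,6],"rot":[0,0,0],"fingers":1},{"translation":[0,0,13],"rot":[0,0,0],"fingers":1},{"translation":[0,0,13],"rot":[0,0,0],"fingers":1}]'| egrep 'pos|force'
for i in 1 2 3; do python3 -m inch '[{"translation":[0,0,2],"rot":[0,0,0],"fingers":1},{"translation":[0,0,2],"rot":[0,0,0],"fingers":1}]' | egrep 'pos|force';done
```

```text
tool_pos: [448.8, -350.3, 52.7]
wrist_force: [-0.0, 0.1, -1.2]
tool_pos: [448.8, -350.3, 39.4]
wrist_force: [-1.4, 0.2, -0.2]
tool_pos: [449.4, -350.8, 38.5]
wrist_force: [0.5, 0.3, -1.0]
tool_pos: [449.7, -351.1, 37.0]
wrist_force: [-0.4, 0.7, -0.2]
tool_pos: [450.3, -351.3, 36.6]
wrist_force: [-2.0, 2.3, 12.0]
```

```bash
python3 -m inch '[{"translation":[0,0,0],"rot":[0,0,0],"fingers":0.5},{"translation":[0,0,0],"rot":[0,0,0],"fingers":0.5},{"translation":[0,0,0],"rot":[0,0,0],"fingers":0.5},{"translation":[0,0,0],"rot":[0,0,0],"fingers":0.5},{"translation":[0,0,-25],"rot":[0,0,0],"fingers":0.5},{"translation":[0,0,-60],"rot":[0,0,0],"fingers":0.5},{"translation":[0,0,-100],"rot":[0,0,0],"fingers":0.5},{"translation":[0,0,-140],"rot":[0,0,0],"fingers":0.5}]'
python3 -m inch '[{"translation":[-40,0,-20],"rot":[0,0,0],"fingers":-1},{"translation":[-80,0,-20],"rot":[0,0,0],"fingers":-1},{"translation":[-80,0,-20],"rot":[0,0,0],"fingers":-1},{"translation":[-80,0,-20],"rot":[0,0,0],"fingers":-1},{"translation":[-80,0,-20],"rot":[0,0,0],"fingers":-1},{"translation":[-80,0,-20],"rot":[0,0,0],"fingers":-1},{"translation":[-80,0,-20],"rot":[0,0,0],"fingers":-1}]'
python3 - <<'E'
from h import *
runs(); R=frame(); tip(box(75,0,180),R)
f=grab_frame("wrist"); cv2.imwrite("pics/w9.png",f["frame"][:,:,::-1]); np.savez("w9.npz",R=f["R"],t=f["t"],camera_matrix=f["camera_matrix"])
E
```

```text
time: 37.13
tool_pos: [448.8, -350.4, 175.9]
tcp_rot: [-0.001, -0.658, 0.753, 0.0]
wrist_force: [0.5, 0.2, 0.2]
finger_gap: 21.5
time: 37.72
tool_pos: [459.6, -272.7, 194.3]
tcp_rot: [-0.001, -0.657, 0.754, -0.0]
wrist_force: [-0.5, -0.9, -0.1]
finger_gap: 64.9
runs []
T [ -2.2 -76.3  39.7] rot [ 0.  -0.1 -0.1]
```

View pics/w9.png

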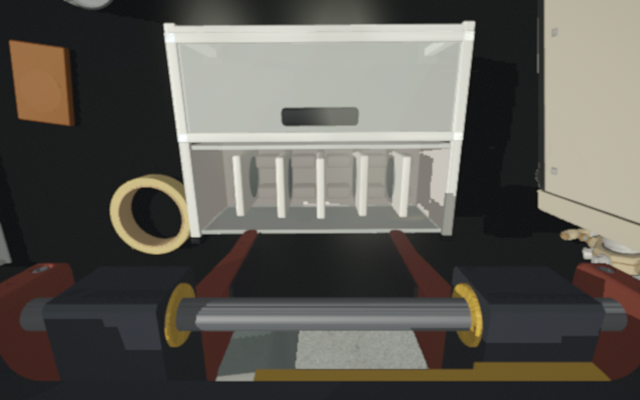

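All five plates stand upright and evenly spaced (columns 238, 280, 320, 361, 402), and the rest is empty. Now I'll shut the cover.

```bash
python3 -m inch '[{"translation":[-2,-38,0],"rot":[0,0,0],"fingers":-1},{"translation":[-2,-74,0],"rot":[0,0,0],"fingers":-1},{"translation":[-2,-74,20],"rot":[0,0,0],"fingers":-1},{"translation":[-2,-74,40],"rot":[0,0,0],"fingers":-1},{"translation":[-2,-74,40],"rot":[0,0,0],"fingers":-1},{"translation":[-2,-74,40],"rot":[0,0,0],"fingers":-1}]'
python3 - <<'E'
from h import *
R=frame(); tip(box(73,0,114),R)
E
```

```text
time: 38.32
tool_pos: [532.8, -279.7, 153.8]
tcp_rot: [-0.001, -0.657, 0.754, 0.001]
wrist_force: [0.2, 0.2, 0.9]
finger_gap: 88.0
T [ 0.7 -1.  65.3] rot [ 0.1 -0.  -0. ]
```

```bash
python3 -m inch '[{"translation":[0,-1,30],"rot":[0,0,0],"fingers":-1},{"translation":[0,-1,55],"rot":[0,0,0],"fingers":-1},{"translation":[0,-1,64],"rot":[0,0,0],"fingers":-1},{"translation":[0,-1,64],"rot":[0,0,0],"fingers":1},{"translation":[0,-1,64],"rot":[0,0,0],"fingers":1},{"translation":[0,-1,64],"rot":[0,0,0],"fingers":1},{"translation":[0,-1,64],"rot":[0,0,0],"fingers":1},{"translation":[0,-1,64],"rot":[0,0,0],"fingers":1}]' 20
python3 -m inch '[{"translation":[0,0,0],"rot":[0,0,0],"fingers":1},{"translation":[0,0,0],"rot":[0,0,0],"fingers":1},{"translation":[0,0,0],"rot":[0,0,0],"fingers":1}]'
```

```text
time: 38.98
tool_pos: [535.7, -280.5, 92.5]
tcp_rot: [0.0, -0.658, 0.753, -0.002]
wrist_force: [-0.9, 2.2, 4.1]
finger_gap: 59.7
time: 39.23
tool_pos: [535.7, -280.5, 92.5]
tcp_rot: [0.0, -0.658, 0.753, -0.002]
wrist_force: [-0.4, -0.8, 6.2]
finger_gap: 59.8
```

```bash
python3 -m inch '[{"translation":[0,20,0],"rot":[0,0,0],"fingers":1},{"translation":[0,45,0],"rot":[0,0,0],"fingers":1},{"translation":[0,70,0],"rot":[0,0,0],"fingers":1},{"translation":[0,84,0],"rot":[0,0,0],"fingers":1},{"translation":[0,90,0],"rot":[0,0,0],"fingers":1},{"translation":[0,93,0],"rot":[0,0,0],"fingers":1},{"translation":[0,93,0],"rot":[0,0,0],"fingers":1}]'
python3 -m inch '[{"translation":[0,1.5,0],"rot":[0,0,0],"fingers":1},{"translation":[0,1.5,0],"rot":[0,0,0],"fingers":1}]'
```

```text
time: 39.82
tool_pos: [446.4, -268.7, 92.5]
tcp_rot: [0.002, -0.658, 0.753, -0.004]
wrist_force: [7.7, -4.0, -2.0]
finger_gap: 60.1
time: 39.98
tool_pos: [446.4, -268.7, 92.5]
tcp_rot: [0.002, -0.658, 0.753, -0.005]
wrist_force: [11.8, -4.6, -5.1]
finger_gap: 59.9
```

```bash
python3 -m inch '[{"translation":[0,-1,0],"rot":[0,0,0],"fingers":-1},{"translation":[0,-1,0],"rot":[0,0,0],"fingers":-1},{"translation":[0,-1,0],"rot":[0,0,0],"fingers":-1},{"translation":[0,-1,0],"rot":[0,0,0],"fingers":-1},{"translation":[0,-1,-30],"rot":[0,0,0],"fingers":-1},{"translation":[0,-1,-70],"rot":[0,0,0],"fingers":-1},{"translation":[0,-1,-110],"rot":[0,0,0],"fingers":-1},{"translation":[0,-1,-130],"rot":[0,0,0],"fingers":-1}]'
python3 -m inch '[{"translation":[0,0,0],"rot":[0,0,0],"fingers":-1},{"translation":[0,0,0],"rot":[0,0,0],"fingers":-1}]'
python3 - <<'E'
from h import *
f=grab_frame("wrist"); cv2.imwrite("pics/w10.png",f["frame"][:,:,::-1])
t=grab_frame("top"); a=cv2.imread("pics/top0.png").astype(int); d=(np.abs(a-t["frame"][:,:,::-1]).max(2)>40)
for n,(x,y,w,h) in dict(beaker=(335,120,32,36),timer=(180,203,30,30),tape=(333,208,42,40),brown=(308,155,32,36),yellow=(198,240,44,42)).items(): print(n,d[y:y+h,x:x+w].mean().round(3))
E
```

```text
time: 40.65
tool_pos: [443.2, -267.6, 225.2]
tcp_rot: [0.001, -0.657, 0.753, -0.002]
wrist_force: [1.1, -0.1, -0.4]
finger_gap: 87.7
time: 40.82
tool_pos: [442.5, -267.1, 221.7]
tcp_rot: [0.0, -0.658, 0.753, -0.001]
wrist_force: [-0.5, 0.9, -0.0]
finger_gap: 87.6
beaker 0.0
timer 0.0
tape 0.0
brown 0.007
yellow 0.0
```

View pics/w10.png

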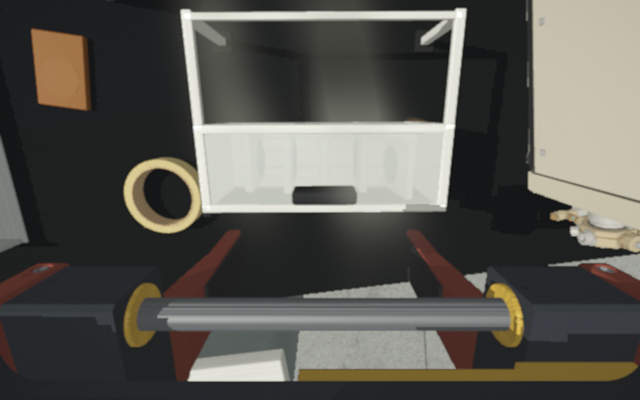

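Run:
```python
from h import *
w=grab_frame("wrist"); t=grab_frame("top"); s=grab_frame("side"); a=cv2.imread("pics/top0.png")[:,:,::-1]; b=cv2.imread("pics/side0.png")[:,:,::-1]
print(w["frame"][118:127,405:430:3].tolist()[4])
for z in (0,50,109):
    X=cast(w,(418,122),z)
    for n,f,o in(("top",t,a),("side",s,b)):
        p=proj(f,X).astype(int); print(z,X.round(),n,p,f["frame"][p[1],p[0]],o[p[1],p[0]])
runs()
```

```text
[[201, 201, 192], [201, 201, 192], [198, 198, 189], [200, 200, 192], [201, 201, 192], [199, 200, 191], [195, 195, 187], [192, 192, 183], [193, 193, 184]]
0 [ 489. -394.    0.] top [464 211] [116  97  82] [219 213 198]
0 [ 489. -394.    0.] side [425 204] [96 81 67] [145 143 134]
50 [ 492. -380.   50.] top [464 208] [113  93  76] [225 221 211]
50 [ 492. -380.   50.] side [423 192] [198 195 185] [153 153 141]
109 [ 496. -363.  109.] top [463 204] [107  89  73] [225 220 209]
109 [ 496. -363.  109.] side [421 178] [43 41 38] [78 78 73]
runs []
```

```bash
python3 -c "
from rig import *
print(hand_in())"
```

```text
the job is handed in; nothing more can be done
None
```

The job is done and handed in. The guard cover was opened to its stop, and all four plates went from the draining rest into slots 0, 1, 3 and 4. The plate already stored in slot 2 stayed there, the cover was shut, and the gripper was left open and clear of everything. It took about 41 s of robot time.

**Last checks:**
- **Plates seated:** each plate met 12–16 N at the slot-floor height. A wrist picture before shutting the cover showed five upright, evenly spaced plates, and the rest was empty.
- **Cover:** the closing pull stopped against 12 N at the same position as the original shut pose, and the last picture shows the cover shut.
- **Surroundings:** the beaker, timer, tape roll and yellow and brown look-alikes are unchanged in the top view.

**Disagreements:**
- **Missed first grip:** my first try at the cover bar closed on nothing. Touching the bar and cover showed the fingertips end about 25.5 mm short of the reported tool point, and I corrected for that from then on. Those touch tests pressed the cover with up to 19 N.
- **Brown sliver:** the last wrist picture shows a small brown patch behind the cover's rear edge. I took it for a reflection of the arm and did not look closer. A colour check at that spot was inconclusive.

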